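Assemble and stock the two-tier desk organiser

ROBOT

A 6-joint arm with a two-finger parallel gripper is mounted at the origin on a cart in front of the work surface, level with it; the furniture and walls round the work are solid. World frame = base frame: x ahead of the robot, y to its left, z up, the work surface at z = 0. Lengths are in m, angles in rad, forces in N, time in s.
With the tool pointing down it reaches from about 0.4 to 0.825 m from the base axis. Payload 7 kg.
Tool frame: the origin (TCP) lies midway between the tips of the shut fingers; the grasp point (between the pads) lies 19 mm behind it; z points along the fingers, y is the line along which they close (so a half turn about z gives the same grasp; the last joint's range is limited). The gripper opens to 88 mm and grips with 3 to 60 N. Pads are 19 mm wide; open, the fingers measure 130 mm over their backs; the gripper's body (78 mm by 193 mm) begins 47 mm behind the grasp point.
Start: joints at [1.433, 0.359, 0.012, 0, -1.224, -0.288], TCP at [0.279, 0.615, 0.227] pointing down, gripper open.
Joint ranges: [-3.07, 3.07], [-1.43, 2.12], [-1.02, 1.25], [-3.03, 1.67], [-3.05, -0], [-3.03, 3.03]. Speed limits (rad/s): [2.39, 2.39, 3.01, 3.14, 3.14, 3.14].

INTERFACE

Orientations are given as a unit quaternion [w, x, y, z].
In Python, from workcell import state, imaging, ctrl gives the robot as it stands.
- The arm moves only by the tool drive_tool, never from a script. Its arguments are lists of equal length, an entry for each row: "angular": the turn, a rotation vector about the tool's x, y, z in units of 8 degrees (1.0 is 8 degrees), a list of three; "dp": the shift along the tool's x, y, z in mm, a list of three; "hand": the opening, from -1 (shut) to 1 (fully open). In form: {"angular": [[ax, ay, az], ...], "dp": [[dx, dy, dz], ...], "hand": [hand, ...]}. A call has 1 to 12 rows; each row is the pose to reach, as a shift and turn from the pose commanded when the call began, along the tool's axes at that moment; what a row does not reach only later rows make up. A row lasts 1/8 s, in which the tool goes at most 62.5 mm and 10.7 degrees, less where a joint would pass 70% of its speed; a pose out of reach is approached as far as the arm can. A call with a gripper value outside its range is refused whole. The fingers move at their own pace and stop on an object; "squeeze" is the grip in N (left out, the last holds). Time passes only in rows, so rows that repeat a pose let the fingers close. It gives the time, the measured TCP pose, the force, the opening and the grip force at its end, in the units of the state.
- state(): the state, without advancing time (a new reading comes with each control period).
- imaging.get_image(name): name is "scene" or "top" or "wrist"; returns (picture, depth): 400x640x3 uint8, red, green, blue; 400x640 float32, m along the optical axis (not along the pixel's ray), 0 where there is no reading.
- imaging.get_calibration(name): a dict with "fovy" (degrees; the focal length in pixels is half the picture's height over the tangent of half this angle, whatever the lens; pixels are square), "cx", "cy" (the principal point, pixels), "xyz" and "attitude" of the camera in the world. Camera axes: x right, y down, z forward; pixel columns grow to the right and rows downward; lengths in m; the calibration is good to about 2 mm. A picture is of the moment at which its call begins: read the wrist's pose just before it. get_calibration takes no time and is no camera call; for the wrist camera it gives the pose at the moment of the call.
- ctrl.finish_job(): hands the job in; it is judged then, once.
The state is a dict: "time_s": time; "qpos": joint angles; "joint_velocities": joint speeds; "effort": joint torques, N m; "tcp_pos": TCP position; "tool_rot": TCP orientation; "contact_force": force on the tool from outside, world axes, zero at the start; "moment": the same for the moment, N m; "width": finger opening in m; "grip_force": force on a finger pad.
Only numpy, scipy, OpenCV 4.12 (cv2) and the standard library are available. Lean on these libraries where they do the work, as an engineer would, in place of code of your own. Each camera call takes 0.05 s, during which the arm holds its last target. There are 200 camera calls.

TASK

Put the two-tier desk organiser together and stock it, from the bottom up: lay the eraser that lies among the parts flat and square on the rectangle printed for it in the larger tray, stand the pillar fully down on that tray's spigot, set the smaller tray fully down on the pillar, lay the sharpener flat and square on its printed rectangle in the smaller tray, and last push the knob down onto the smaller tray's hub. Keep to this order. Leave the USB stick and the tea light where they are.

Things in the scene. Friction and masses are not known exactly. Their poses are not given: they have to be found in the camera images.
- lower_tray: Larger tray: round, wood with cork floor, 166 across, rim 14 high, fixed. Origin: centre of underside, on the worktop; z up. Floor at z=6, 76 in radius. Brass spigot at its centre, z=6 to 22: 16 diameter, upper 6 mm tapering to 9. Eraser's spot: 50x27 rectangle in dark ink on the floor, centred 49 from the tray's centre along its +x, long side along x. All sizes in mm.
- pillar: Pillar, dark steel, stands upright, about 160 g. Origin: centre of underside; z up, mm. Foot 34 across (z 0-6), shaft 28 (6-72), flat head 38 (76-80), brass spigot on top (80-96), 16 diameter, upper 6 mm tapering to 9. Socket in the foot from below, 19 diameter, 20 deep; fully down on the larger tray's spigot, the foot stands on that tray's floor.
- upper_tray: Smaller tray: wood, 136 across, rim 12 high, about 220 g. Origin: centre of underside; z up, mm. Floor z=5, 16-60 in radius. Dark steel hub in the middle, 32 across, top z=38: hold it there; brass spigot on it, z 38-54, 16 diameter, tapered. Socket below, 19 wide, 20 deep. Sharpener's spot: 29x19 rectangle in dark ink on the floor, centred 37 along the tray's +x, long side along x.
- top_knob: Push-on top knob, 52 mm high, stands upright, about 70 g: dark steel sleeve 30 mm across (z 0-20 mm), brass head, 22 mm across at z=24 mm, widest (35 mm) at z=41 mm. Socket from below, 19 mm diameter, 20 mm deep, fits the smaller tray's spigot; the sleeve then rests on the hub's top. Origin: centre of underside; z up.
- eraser: Eraser, white with a blue card sleeve, 46 x 23 x 13 mm, lying flat among the organiser's parts in the front half of the desk (its look-alike in the row of small things far back at the wall is not meant). Origin: centre of its underside; x along its 46 mm length, y along its 23 mm width, z up.
- sharpener: Small silver-grey metal wedge sharpener with a screw on top, 15 x 25 x 13 mm, lying flat. Origin: centre of its underside; y along its 25 mm length, x across its 15 mm width, z up.
- usb_stick: Bystander: dark green USB stick, 49 x 18 x 8 mm, lying loose between the two trays. Origin: centre of its underside; x along its length.
- tea_light: Bystander: small green tea light in a metal cup, 38 mm across, 15 mm high, loose near the front edge. Origin: centre of its underside.

How it is judged:
By the outcome, as a careful person would: the job done as asked, in the order asked, and still so for the second after the job is handed in, with the robot touching nothing.
It also fails if it takes over 128 s, if anything falls off the work surface, if the arm or the gripper's body presses on something with over 40 N, if the wrist force passes 120 N, or if a joint passes its speed limit or range.

## Working session

There is one attempt and no reset: what is moved stays moved. The work goes in short steps, Python scripts to look and compute and a tool call to move; the robot and the scene stay as the last step left them, time stands still between calls to the robot, and variables do not carry over. Pictures are saved under pics/ and viewed, at most 14 in all, crops included, and the job is handed in when it is done.

Besides the shell and the picture viewer there is one more tool, called by a JSON object that holds its "api" and its "payload", one argument or row to a line. drive_tool: Moves the arm, as the interface text tells. Its arguments: {"type":"object","properties":{"angular":{"type":"array"},"dp":{"type":"array"},"hand":{"type":"array"},"squeeze":{"type":"number"}},"required":["angular","dp","hand"]}

```bash
mkdir -p pics; ls; cat > h.py <<'E'
import numpy as np, cv2
from scipy.spatial.transform import Rotation as R
from workcell import state, imaging, ctrl
def rot(q): return R.from_quat([q[1],q[2],q[3],q[0]]).as_matrix()
def grab(name):
    c=imaging.get_calibration(name); im,d=imaging.get_image(name); return im,d,c
def cam(c):
    a=np.array(c['attitude'],float)
    M=rot(a) if a.size==4 else a.reshape(3,3)
    return M,np.array(c['xyz']),200/np.tan(np.radians(c['fovy'])/2)
def ray(c,uv):
    M,p,f=cam(c); uv=np.atleast_2d(uv).astype(float)
    return p,np.c_[(uv[:,0]-c['cx'])/f,(uv[:,1]-c['cy'])/f,np.ones(len(uv))]@M.T
def plane(c,uv,z):
    p,d=ray(c,uv); return p+d*((z-p[2])/d[:,2])[:,None]
def cloud(c,d):
    v,u=np.mgrid[:400,:640]; p,r=ray(c,np.c_[u.ravel(),v.ravel()])
    return (p+r*d.ravel()[:,None]).reshape(400,640,3)
def proj(c,P):
    M,p,f=cam(c); q=(np.atleast_2d(P)-p)@M; return np.c_[q[:,0]/q[:,2]*f+c['cx'],q[:,1]/q[:,2]*f+c['cy']]
def save(n,im): cv2.imwrite('pics/'+n,im[...,::-1])
def st():
    s=state(); print({k:np.round(s[k],4).tolist() for k in ('time_s','qpos','tcp_pos','tool_rot','contact_force','width','grip_force')}); return s
E
python3 - <<'E'
from h import *
st()
for n in('top','scene','wrist'):
    im,d,c=grab(n); save(n+'0.png',im); np.savez('/tmp/%s0.npz'%n,im=im,d=d,c=c); print(n,c,(d>0).mean())
E
```

```text
pics
{'time_s': 0.0, 'qpos': [1.4331, 0.3594, 0.0111, -0.0003, -1.2241, -0.2881], 'tcp_pos': [0.2786, 0.6143, 0.2256], 'tool_rot': [0.0008, 0.9774, -0.2113, -0.0001], 'contact_force': [0.3222, 0.4979, 0.0739], 'width': 0.0875, 'grip_force': 0.0}
top {'fovy': 47.50692108091964, 'cx': 316.49600998033105, 'cy': 197.93061798093908, 'xyz': array([0.40775144, 0.23761821, 0.87536497]), 'attitude': array([-0.06239715,  0.71128013, -0.69814477,  0.05273572])} 0.99625390625
scene {'fovy': 57.01663387226798, 'cx': 321.0316990663069, 'cy': 200.18283681748184, 'xyz': array([-0.10260945,  0.64896482,  0.4138554 ]), 'attitude': array([ 0.26066033, -0.41621503,  0.73423173, -0.46874835])} 0.996203125
wrist {'fovy': 64.54071657836927, 'cx': 320.43187296871673, 'cy': 201.62143048326018, 'xyz': array([0.34682701, 0.58434765, 0.38355399]), 'attitude': array([-0.07577578, -0.53670197,  0.83224038,  0.1165546 ])} 0.99603515625
```

View pics/top0.png

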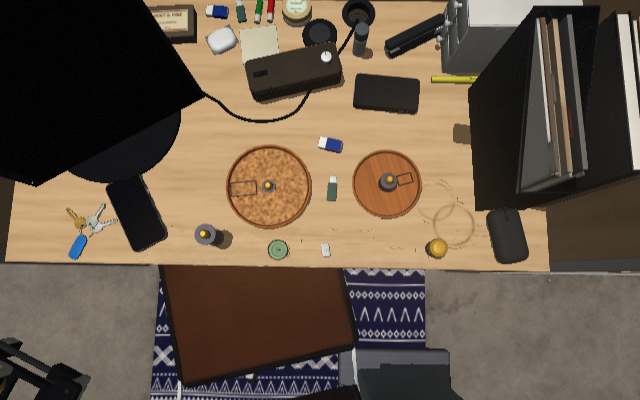

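View pics/scene0.png

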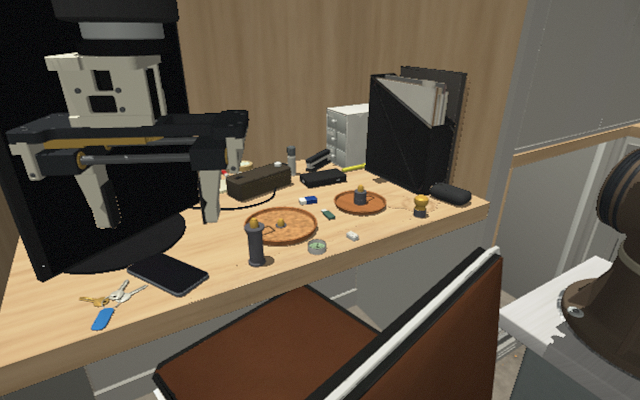

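The top view shows: larger tray (269,186) with its rectangle at (243,188), smaller tray (387,183) with its rectangle at (404,179), eraser (330,145), USB stick (332,188), pillar (206,235), tea light (278,249), sharpener (325,250) and knob (437,248). The scene view agrees, and the arm is clear on the left.

```bash
python3 - <<'E'
from h import *
z=np.load('/tmp/top0.npz',allow_pickle=True); im,d,c=z['im'],z['d'],z['c'].item()
P=cloud(c,d); hsv=cv2.cvtColor(im,cv2.COLOR_RGB2HSV)
print('cam axes',np.round(cam(c)[0],3).tolist())
def box(n,u0,u1,v0,v1,zmin,zmax,m=None):
    s=np.s_[v0:v1,u0:u1]; Q=P[s].reshape(-1,3); k=(Q[:,2]>zmin)&(Q[:,2]<zmax)
    if m is not None: k&=m[s].ravel()
    Q=Q[k]; r=cv2.minAreaRect((Q[:,:2]*1000).astype(np.float32))
    print(n,len(Q),'mean',np.round(Q.mean(0)*1000,1),'mid',np.round(r[0],1),np.round(r[1],1),round(r[2],1),'zmed',round(np.median(Q[:,2])*1000,1))
print('table',np.median(P[205:225,340:400,2]))
box('lower',222,316,140,232,.003,.030); box('lower rim',222,316,140,232,.011,.016)
box('lspig',260,278,177,196,.017,.03)
box('upper',348,426,145,222,.003,.06); box('uhub',378,398,172,194,.030,.042);box('uspig',378,398,172,194,.047,.06)
box('eraser',315,346,134,156,.006,.02)
box('pillar head',190,222,220,250,.070,.084);box('pillar sp',190,222,220,250,.088,.1)
box('tea',266,292,238,262,.006,.03); box('sharp',315,335,240,260,.005,.02)
box('usb',324,340,172,204,.004,.02); box('knob',422,450,235,262,.025,.06)
E
```

```text
cam axes [[0.02, -0.987, 0.162], [-1.0, -0.017, 0.015], [-0.012, -0.162, -0.987]]
table 4.123981301917823e-05
lower 5479 mean [573.8 346.3   7.1] mid [575.  344.9] [175.6 180.7] 1.4 zmed 6.3
lower rim 566 mean [574.  346.8  13.3] mid [573.4 345.3] [163.9 163.2] 2.5 zmed 13.3
lspig 42 mean [573.  345.6  20.3] mid [573.5 345.7] [12.4 12.9] 28.1 zmed 19.9
upper 3301 mean [582.7 115.7   8.6] mid [582.3 112.7] [146.1 140.7] 0.3 zmed 5.4
uhub 166 mean [580.9 117.6  37.2] mid [582.5 116.4] [29.2 31.7] 46.0 zmed 37.2
uspig 54 mean [581.9 117.1  51.7] mid [582.3 116.6] [14.7 13.2] 85.1 zmed 51.4
eraser 273 mean [658.8 226.6  11.6] mid [659.7 226.7] [45.4 23.9] 76.2 zmed 11.7
pillar head 294 mean [471.4 444.3  79.6] mid [471.8 445. ] [36.8 37.1] 20.5 zmed 79.5
pillar sp 65 mean [471.6 444.   93.6] mid [471.7 444.8] [14.8 14.6] 36.3 zmed 94.1
tea 240 mean [451.2 323.1   8.8] mid [450.5 323. ] [37.4 37. ] 2.8 zmed 8.2
sharp 105 mean [452.  233.   11.5] mid [452.2 233. ] [24.9 14.7] 9.1 zmed 11.4
usb 200 mean [568.8 221.8   7.1] mid [571.  222.1] [47.9 17.5] 0.6 zmed 7.1
knob 292 mean [457.5  29.8  48.7] mid [457.7  29.1] [33.7 31.7] 44.3 zmed 49.1
```

```bash
python3 - <<'E'
import cv2
im=cv2.imread('pics/top0.png')[125:265,185:455]; cv2.imwrite('pics/top0c.png',cv2.resize(im,(800,415),interpolation=cv2.INTER_CUBIC))
E
```

```text
(no output)
```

View pics/top0c.png

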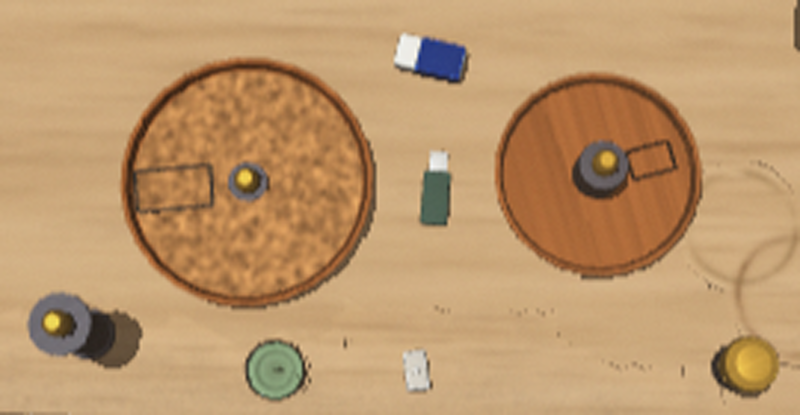

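The enlarged crop shows both printed rectangles, at about (174,189) and (653,160). The heights and sizes read from depth match the given ones. Next I'll measure both rectangles from the top view and check how high the monitor stands.

```bash
cat >> h.py <<'E'
def inkrect(im,c,cen,r,zf,rad,chan=0.72):
    """dark ink near expected centre 'cen' (world xy), within r: returns rect of ink outline"""
    v,u=np.mgrid[:400,:640]; W=plane(c,np.c_[u.ravel(),v.ravel()],zf)[:,:2].reshape(400,640,2)
    near=np.hypot(*(W-np.array(cen)).transpose(2,0,1))<r
    g=im.astype(np.float32).mean(2); bg=cv2.medianBlur(g.astype(np.uint8),15).astype(np.float32)
    m=near&(g<chan*bg)
    return m,W
def yaw(s): M=rot(s['tool_rot']); return np.degrees(np.arctan2(M[1,0],M[0,0]))
def go(xyz,ps=None,s=None):
    """shift (mm, tool axes) and turn (8deg units) from the present measured pose to world xyz (mm), tool down at yaw ps"""
    s=s or state(); M=rot(s['tool_rot']); p=np.array(s['tcp_pos'])
    ps=yaw(s) if ps is None else ps; a=np.radians(ps)
    T=np.array([[np.cos(a),np.sin(a),0],[np.sin(a),-np.cos(a),0],[0,0,-1.]])
    print('dp',np.round(M.T@(np.array(xyz)/1e3-p)*1e3,1).tolist(),'ang',np.round(R.from_matrix(M.T@T).as_rotvec(degrees=True)/8,2).tolist(),'yaw',round(yaw(s),1))
E
python3 - <<'E'
from h import *
z=np.load('/tmp/top0.npz',allow_pickle=True); im,d,c=z['im'],z['d'],z['c'].item(); P=cloud(c,d)
for n,cen,zf,rr in(('L',(.572,.394),.006,.034),('U',(.590,.079),.005,.020)):
    m,W=inkrect(im,c,cen,rr,zf,0); Q=W[m]; r=cv2.minAreaRect((Q*1000).astype(np.float32)); print(n,m.sum(),r)
    for row in m[:, :][np.ix_(np.unique(np.where(m)[0]),range(np.where(m)[1].min(),np.where(m)[1].max()+1))]: print(''.join('#' if x else '.' for x in row))
for x0 in range(400,850,50):
    print(x0,[int(P[...,2][(abs(P[...,0]*1000-x0-25)<25)&(abs(P[...,1]*1000-y0-25)<25)].max(initial=-.001)*1000) for y0 in range(-100,650,50)])
go([600,227,160],-104)
E
```

```text
L 110 ((572.4558715820312, 397.7367248535156), (43.66374206542969, 56.775089263916016), 2.9608154296875)
....#.........................
...#..........................
..##..........................
..##..........................
.###..........................
.##......................####.
.##...............####.##..###
###.....#..#.......#........##
####........................##
####.........................#
####.........................#
####.........................#
####.........................#
####.........................#
####.........................#
###..........................#
.##..........................#
.####........................#
.####........................#
.####...................######
..###............###...##.....
...#.....###..................
...#..........................
U 44 ((591.6659545898438, 82.17056274414062), (20.584449768066406, 33.72583770751953), 15.206178665161133)
..........###.#...
.....####.....##..
..###..........#..
##.............#..
#..............#..
...............##.
................#.
.#..............#.
.#..............##
.#...........###..
..#.....#####.....
#.#...###.........
...##.............
400 [37, 3, 53, 4, 3, 4, 875, 5, 16, 5, 3, 3, 4, 10, 7]
450 [36, 4, 55, 4, 3, 4, 15, 5, 17, 15, 99, 94, 10, 14, 12]
500 [302, 5, 5, 13, 15, 13, 10, 16, 15, 16, 17, 4, 7, 14, 12]
550 [300, 4, 11, 14, 56, 15, 11, 16, 24, 19, 17, 4, 3, 12, 14]
600 [294, 3, 3, 16, 14, 14, 15, 16, 15, 16, 15, 5, 12, 14, 357]
650 [294, 3, 3, 2, 3, 3, 15, 10, 18, 16, 4, 4, 14, 443, 410]
700 [293, 282, 5, 25, 26, 25, 3, 11, 10, 55, 10, 370, 414, 417, -1]
750 [294, 294, 15, 26, 26, 27, 58, 58, 58, 60, 3, 335, 1, -1, -1]
800 [180, 180, 179, 3, 45, 92, 66, 58, 57, 56, 12, 21, 3, -1, -1]
dp [452.7, 220.0, 66.2] ang [0.01, -0.01, 9.95] yaw -24.4
```

{"api": "drive_tool", "payload": {
  "angular": [
    [0,0,9.95],
    [0,0,9.95],
    [0,0,9.95],
    [0,0,9.95],
    [0,0,9.95],
    [0,0,9.95],
    [0,0,9.95],
    [0,0,9.95],
    [0,0,9.95],
    [0,0,9.95],
    [0,0,9.95],
    [0,0,9.95]
  ],
  "dp": [
    [453,220,30],
    [453,220,30],
    [453,220,30],
    [453,220,30],
    [453,220,66],
    [453,220,66],
    [453,220,66],
    [453,220,66],
    [453,220,66],
    [453,220,66],
    [453,220,66],
    [453,220,66]
  ],
  "hand": [0,0,0,0,0,0,0,0,0,0,0,0],
  "squeeze": 20
}}

```text
time_s: 1.65
tcp_pos: [0.6, 0.2286, 0.1611]
tool_rot: [0.0, -0.616, 0.787, 0.0]
contact_force: [-0.4, -0.0, 0.8]
width: 0.0439
grip_force: 0.0
```

```bash
python3 - <<'E'
from h import *
st(); im,d,c=grab('wrist'); save('w1.png',im); np.savez('/tmp/w1.npz',im=im,d=d,c=c)
P=cloud(c,d); print(c['xyz'],cam(c)[0][:,2],proj(c,[[.6597,.2267,.013],[.5735,.3457,.022],[.5823,.1166,.054]]))
E
```

```text
{'time_s': 1.65, 'qpos': [0.6673, 0.351, -0.1547, -0.0001, -1.0643, -0.9096], 'tcp_pos': [0.6, 0.2286, 0.1611], 'tool_rot': [0.0004, -0.6165, 0.7874, 0.0], 'contact_force': [-0.4166, -0.0207, 0.8003], 'width': 0.0439, 'grip_force': 0.0}
[0.58298698 0.15709823 0.31887099] [ 0.06487986  0.26755676 -0.96135528] [[262.44376219 200.03941316]
 [371.45751179 288.65970676]
 [308.36333088  57.54517553]]
```

View pics/w1.png

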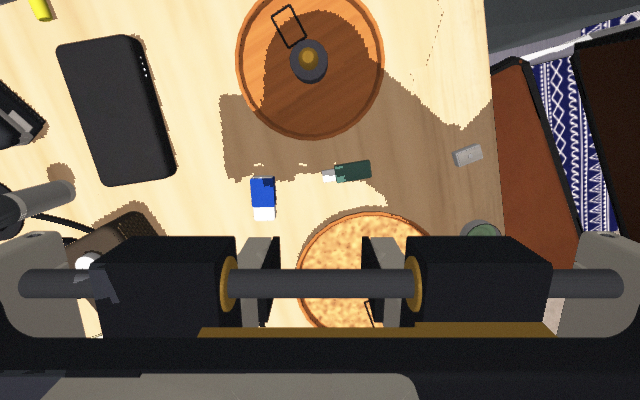

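The wrist view shows the eraser at (263,199), hub at (308,58), smaller tray's rectangle at (288,27), sharpener at (468,155), and part of the larger tray at the bottom. I'll compare its positions with the top camera's.

```bash
cat >> h.py <<'E'
def cl(n,P,cen,r,z0,z1):
    Q=P.reshape(-1,3); k=(np.hypot(Q[:,0]-cen[0]/1e3,Q[:,1]-cen[1]/1e3)<r/1e3)&(Q[:,2]>z0/1e3)&(Q[:,2]<z1/1e3); Q=Q[k]*1e3
    if len(Q)<5: print(n,'few',len(Q)); return
    q=cv2.minAreaRect(Q[:,:2].astype(np.float32))
    print(n,len(Q),'mean',Q.mean(0).round(1),'mid',np.round(q[0],1),np.round(q[1],1),round(q[2],1),'z',np.median(Q[:,2]).round(1)); return q
E
python3 - <<'E'
from h import *
z=np.load('/tmp/w1.npz',allow_pickle=True); im,d,c=z['im'],z['d'],z['c'].item(); P=cloud(c,d)
s=state()
cl('eraser',P,(659,227),32,6,20); cl('sharp',P,(452,233),20,5,20); cl('uhub',P,(582,117),22,30,42);cl('uspig',P,(582,117),22,46,60); cl('usb',P,(570,222),30,4,20)
cl('table',P,(640,180),10,-20,20)
m,W=inkrect(im,c,(.5917,.0822),.021,.005,0); print('U',m.sum(),cv2.minAreaRect((W[m]*1000).astype(np.float32)))
E
```

```text
eraser 1027 mean [658.9 224.7  11.8] mid [659.7 226. ] [45.9 23.4] 77.5 z 12.0
sharp 447 mean [453.7 231.1  11.2] mid [452.7 232. ] [25.  15.5] 8.3 z 11.6
uhub 918 mean [582.5 116.3  37.6] mid [582.5 115.8] [31.5 30.6] 74.9 z 37.6
uspig 339 mean [582.8 116.2  51.4] mid [582.9 115.4] [15.5 15. ] 76.6 z 51.9
usb 792 mean [570.  220.4   7.3] mid [571.7 220.8] [18. 49.] 86.1 z 7.4
table 311 mean [640.  179.9  -0.7] mid [640.  180.4] [18.9 19.3] 75.6 z -0.7
U 316 ((592.963134765625, 79.72206115722656), (21.760501861572266, 32.143001556396484), 16.209875106811523)
```

```bash
python3 - <<'E'
from h import *
go([659.7,226.3,3],-103)
z=np.load('/tmp/top0.npz',allow_pickle=True); im,d,c=z['im'],z['d'],z['c'].item()
m,W=inkrect(im,c,(.572,.394),.034,.006,0,.85); m&=(np.hypot(W[...,0]-.5735,W[...,1]-.3455)<.0745); Q=W[m]*1e3
print(cv2.minAreaRect(Q.astype(np.float32)))
E
```

```text
dp [-12.1, -58.4, 158.1] ang [-0.0, 0.0, -0.11] yaw -103.9
((568.6981811523438, 392.99285888671875), (53.63262176513672, 54.35722351074219), 52.802589416503906)
```

{"api": "drive_tool", "payload": {
  "angular": [
    [0,0,-0.11],
    [0,0,-0.11],
    [0,0,-0.11],
    [0,0,-0.11],
    [0,0,-0.11],
    [0,0,-0.11],
    [0,0,-0.11],
    [0,0,-0.11]
  ],
  "dp": [
    [-12,-58.5,50],
    [-12,-58.5,90],
    [-12,-58.5,125],
    [-12,-58.5,145],
    [-12,-58.5,155],
    [-12,-58.5,158],
    [-12,-58.5,158],
    [-12,-58.5,158]
  ],
  "hand": [0,0,0,0,0,0,0,0]
}}

```text
time_s: 2.7
tcp_pos: [0.6608, 0.2252, 0.0039]
tool_rot: [0.001, -0.622, 0.783, -0.0]
contact_force: [-1.0, -0.2, 0.5]
width: 0.044
grip_force: 0.0
```

{"api": "drive_tool", "payload": {
  "angular": [
    [0,0,0],
    [0,0,0],
    [0,0,0],
    [0,0,0],
    [0,0,0],
    [0,0,0]
  ],
  "dp": [
    [0,0,0],
    [0,0,0],
    [0,0,0],
    [0,0,0],
    [0,0,0],
    [0,0,0]
  ],
  "hand": [-0.7,-0.7,-0.7,-0.7,-0.7,-0.7],
  "squeeze": 15
}}

```text
time_s: 3.45
tcp_pos: [0.6602, 0.2247, 0.0027]
tool_rot: [0.0, -0.622, 0.783, -0.0]
contact_force: [-1.0, -0.7, 2.8]
width: 0.0215
grip_force: 15.0
```

```bash
python3 - <<'E'
from h import *
go([553,493,130],-82.2)
E
```

```text
dp [-236.9, 165.3, -127.3] ang [-0.0, 0.0, -2.61] yaw -103.1
```

{"api": "drive_tool", "payload": {
  "angular": [
    [0,0,0],
    [0,0,0],
    [0,0,-1],
    [0,0,-2],
    [0,0,-2.61],
    [0,0,-2.61],
    [0,0,-2.61],
    [0,0,-2.61],
    [0,0,-2.61],
    [0,0,-2.61]
  ],
  "dp": [
    [0,0,-30],
    [0,0,-80],
    [-50,35,-127],
    [-100,70,-127],
    [-150,105,-127],
    [-200,140,-127],
    [-237,165.5,-127],
    [-237,165.5,-127],
    [-237,165.5,-127],
    [-237,165.5,-127]
  ],
  "hand": [-0.7,-0.7,-0.7,-0.7,-0.7,-0.7,-0.7,-0.7,-0.7,-0.7]
}}

```text
time_s: 4.7
tcp_pos: [0.5532, 0.4921, 0.1295]
tool_rot: [0.0, 0.753, -0.658, 0.0]
contact_force: [-0.3, 0.3, -1.0]
width: 0.0218
grip_force: 15.0
```

```bash
python3 - <<'E'
from h import *
st(); im,d,c=grab('wrist'); save('w2.png',im); np.savez('/tmp/w2.npz',im=im,d=d,c=c)
P=cloud(c,d); print(proj(c,[[.567,.394,.006]]))
q=cl('lrim',P,(573,345),90,11,17); cl('lspig',P,(573,345),14,18,30); cl('lfloor',P,(573,310),20,2,10)
cl('pillar',P,(472,445),25,70,84); cl('psp',P,(472,445),25,88,100)
E
```

```text
{'time_s': 4.7, 'qpos': [0.989, 0.527, 0.0539, -0.0, -1.098, -0.8547], 'tcp_pos': [0.5532, 0.4921, 0.1295], 'tool_rot': [0.0002, 0.753, -0.6581, 0.0], 'contact_force': [-0.2766, 0.3276, -1.0309], 'width': 0.0218, 'grip_force': 14.9999}
[[320.47083725  79.33259727]]
lrim 2054 mean [567.8 387.3  13.3] mid [568.7 382.3] [165.   88.9] 7.5 z 13.3
lspig 240 mean [573.8 345.9  20.8] mid [573.5 346.1] [12.8 11.9] 6.3 z 21.1
lfloor few 0
pillar 2026 mean [474.1 443.6  79.7] mid [472.4 444.5] [37.4 38. ] 69.9 z 79.8
psp 506 mean [474.5 443.8  93.4] mid [473.5 444. ] [15.5 14.5] 64.0 z 93.9
```

View pics/w2.png

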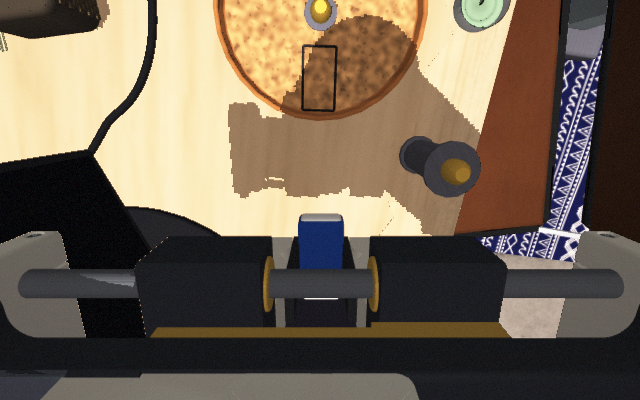

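The printed rectangle is clear, with corners near (303,45), (337,46), (336,111) and (303,109). The eraser is held square, its near end at (321,217). I'll fit both.

```bash
python3 - <<'E'
from h import *
z=np.load('/tmp/w2.npz',allow_pickle=True); im,d,c=z['im'],z['d'],z['c'].item(); P=cloud(c,d); s=state()
g=im.max(2); m=np.zeros(g.shape,np.uint8); m[38:118,294:346]=(g[38:118,294:346]<55)
n,l,stt,_=cv2.connectedComponentsWithStats(m,connectivity=8); k=1+np.argmax(stt[1:,4]); print(stt[k])
v,u=np.where(l==k); W=plane(c,np.c_[u,v],.006)*1e3; q=cv2.minAreaRect(W[:,:2].astype(np.float32)); print('rect',q)
hsv=cv2.cvtColor(im,cv2.COLOR_RGB2HSV); 
for y in range(206,304,8): print(y,[tuple(im[y,x]) for x in (310,321)],np.round(P[y,321]*1e3,1))
M=rot(s['tool_rot']); T=(P[205:305,295:348].reshape(-1,3)-np.array(s['tcp_pos']))@M*1e3
t=T[(abs(T[:,1])<13)&(abs(T[:,0])<40)&(T[:,2]>-16)&(T[:,2]<4)]; print(len(t),np.percentile(t,[0,2,50,98,100],axis=0).round(1).tolist())
E
```

```text
[301  45  37  67 346]
rect ((568.4063720703125, 393.5059814453125), (28.42617416381836, 51.79347610473633), 5.066978931427002)
206 [(np.uint8(252), np.uint8(235), np.uint8(187)), (np.uint8(253), np.uint8(240), np.uint8(198))] [ 5.514e+02  5.048e+02 -1.000e-01]
214 [(np.uint8(134), np.uint8(128), np.uint8(121)), (np.uint8(136), np.uint8(130), np.uint8(124))] [556.5 470.3 130.2]
222 [(np.uint8(27), np.uint8(46), np.uint8(102)), (np.uint8(27), np.uint8(46), np.uint8(100))] [556.4 471.6 138.9]
230 [(np.uint8(21), np.uint8(43), np.uint8(99)), (np.uint8(21), np.uint8(45), np.uint8(99))] [555.8 475.8 138.9]
238 [(np.uint8(21), np.uint8(43), np.uint8(99)), (np.uint8(25), np.uint8(44), np.uint8(100))] [555.2 480.3 138.5]
246 [(np.uint8(27), np.uint8(47), np.uint8(101)), (np.uint8(19), np.uint8(39), np.uint8(96))] [554.6 484.4 138.9]
254 [(np.uint8(22), np.uint8(42), np.uint8(98)), (np.uint8(24), np.uint8(43), np.uint8(99))] [554.1 488.2 140.1]
262 [(np.uint8(22), np.uint8(39), np.uint8(98)), (np.uint8(24), np.uint8(43), np.uint8(95))] [553.4 493.5 138.5]
270 [(np.uint8(44), np.uint8(42), np.uint8(45)), (np.uint8(44), np.uint8(46), np.uint8(49))] [558.  461.1 208.2]
278 [(np.uint8(61), np.uint8(62), np.uint8(64)), (np.uint8(62), np.uint8(64), np.uint8(69))] [558.  461.7 211.5]
286 [(np.uint8(63), np.uint8(63), np.uint8(66)), (np.uint8(66), np.uint8(63), np.uint8(69))] [557.6 464.  211.7]
294 [(np.uint8(62), np.uint8(62), np.uint8(65)), (np.uint8(59), np.uint8(60), np.uint8(62))] [557.4 465.7 212.8]
302 [(np.uint8(25), np.uint8(23), np.uint8(28)), (np.uint8(24), np.uint8(23), np.uint8(27))] [538.  603.1   7.2]
2596 [[-23.7, -13.0, -16.0], [-4.6, -11.5, -11.0], [10.1, -0.3, -9.3], [22.1, 10.8, -0.2], [22.6, 13.0, 2.8]]
```

```bash
python3 - <<'E'
from h import *
go([568.5,393.4,40],-84.7)
E
```

```text
dp [99.7, -1.8, 89.6] ang [0.0, -0.0, 0.3] yaw -82.3
```

{"api": "drive_tool", "payload": {
  "angular": [
    [0,0,0.3],
    [0,0,0.3],
    [0,0,0.3],
    [0,0,0.3],
    [0,0,0.3],
    [0,0,0.3]
  ],
  "dp": [
    [50,-2,40],
    [99.7,-2,89.5],
    [99.7,-2,89.5],
    [99.7,-2,89.5],
    [99.7,-2,89.5],
    [99.7,-2,89.5]
  ],
  "hand": [-0.7,-0.7,-0.7,-0.7,-0.7,-0.7]
}}

```text
time_s: 5.5
tcp_pos: [0.5686, 0.396, 0.0413]
tool_rot: [-0.001, 0.74, -0.673, -0.0]
contact_force: [-0.6, 0.5, 0.5]
width: 0.0217
grip_force: 15.0
```

```bash
python3 - <<'E'
from h import *
st();go([568.5,393.4,8.7],-84.7)
E
```

```text
{'time_s': 5.5, 'qpos': [0.8889, 0.5381, -0.1548, 0.0001, -0.8757, -0.7944], 'tcp_pos': [0.5686, 0.396, 0.0413], 'tool_rot': [-0.0011, 0.7397, -0.6729, -0.0], 'contact_force': [-0.6275, 0.4548, 0.4929], 'width': 0.0217, 'grip_force': 15.0}
dp [2.7, 0.4, 32.6] ang [-0.01, 0.01, 0.01] yaw -84.6
```

{"api": "drive_tool", "payload": {
  "angular": [
    [0,0,0],
    [0,0,0],
    [0,0,0],
    [0,0,0]
  ],
  "dp": [
    [0,0,12],
    [0,0,22],
    [0,0,24],
    [0,0,24]
  ],
  "hand": [-0.7,-0.7,-0.7,-0.7]
}}

```text
time_s: 6.0
tcp_pos: [0.5681, 0.3945, 0.0156]
tool_rot: [0.0, 0.739, -0.673, 0.0]
contact_force: [0.2, 0.9, -0.0]
width: 0.0218
grip_force: 15.0
```

```bash
python3 - <<'E'
from h import *
st();go([568.5,393.4,8.7],-84.7)
E
```

```text
{'time_s': 6.0, 'qpos': [0.888, 0.5662, -0.1747, 0.0001, -0.8307, -0.7943], 'tcp_pos': [0.5681, 0.3945, 0.0156], 'tool_rot': [0.0004, 0.7395, -0.6732, 0.0001], 'contact_force': [0.2269, 0.8655, -0.0183], 'width': 0.0218, 'grip_force': 15.0}
dp [1.1, -0.3, 6.9] ang [0.0, -0.0, 0.01] yaw -84.6
```

{"api": "drive_tool", "payload": {
  "angular": [
    [0,0,0],
    [0,0,0],
    [0,0,0],
    [0,0,0],
    [0,0,0]
  ],
  "dp": [
    [0.5,0,3],
    [0.5,0,6],
    [0.5,0,7],
    [0.5,0,7],
    [0.5,0,7]
  ],
  "hand": [-0.7,-0.7,-0.7,-0.7,-0.7]
}}

```text
time_s: 6.62
tcp_pos: [0.5683, 0.3941, 0.0092]
tool_rot: [-0.0, 0.739, -0.673, -0.0]
contact_force: [-0.5, 0.5, -0.2]
width: 0.022
grip_force: 15.0
```

{"api": "drive_tool", "payload": {
  "angular": [
    [0,0,0],
    [0,0,0],
    [0,0,0],
    [0,0,0],
    [0,0,0],
    [0,0,0]
  ],
  "dp": [
    [0,0,0],
    [0,0,0],
    [0,0,0],
    [0,0,-10],
    [0,0,-30],
    [0,0,-70]
  ],
  "hand": [-0.2,-0.2,-0.2,-0.2,-0.2,-0.2]
}}

```text
time_s: 7.38
tcp_pos: [0.5677, 0.3935, 0.0796]
tool_rot: [0.001, 0.739, -0.673, 0.0]
contact_force: [0.7, -0.3, 0.7]
width: 0.035
grip_force: 0.0
```

```bash
python3 - <<'E'
from h import *
st();go([553-3,493,130],-84.7); print('pillar'); go([472,444.7,120],-84.7)
E
```

```text
{'time_s': 7.375, 'qpos': [0.8874, 0.498, -0.1228, -0.0002, -0.9523, -0.7938], 'tcp_pos': [0.5677, 0.3935, 0.0796], 'tool_rot': [0.0012, 0.7394, -0.6733, 0.0], 'contact_force': [0.7105, -0.307, 0.6541], 'width': 0.035, 'grip_force': 0.0}
dp [-100.7, 8.4, -50.5] ang [0.01, -0.01, 0.01] yaw -84.6
pillar
dp [-59.9, 90.6, -40.3] ang [0.01, -0.01, 0.01] yaw -84.6
```

{"api": "drive_tool", "payload": {
  "angular": [
    [0,0,0],
    [0,0,0],
    [0,0,0],
    [0,0,0],
    [0,0,0],
    [0,0,0]
  ],
  "dp": [
    [-30,8,-50],
    [-70,8,-50],
    [-100,8,-50],
    [-100,8,-50],
    [-100,8,-50],
    [-100,8,-50]
  ],
  "hand": [0.1,0.1,0.1,0.1,0.1,0.1]
}}

```text
time_s: 8.12
tcp_pos: [0.5512, 0.4921, 0.1297]
tool_rot: [-0.0, 0.739, -0.673, 0.0]
contact_force: [-0.2, 0.2, 0.0]
width: 0.0481
grip_force: 0.0
```

```bash
python3 - <<'E'
from h import *
st(); im,d,c=grab('wrist'); np.savez('/tmp/w3.npz',im=im,d=d,c=c); P=cloud(c,d)
uv=proj(c,[[.5685,.394,.006]])[0]; print(uv); u,v=uv.astype(int)
save('w3.png',cv2.resize(im[max(v-60,0):v+60,u-80:u+80],(800,int(800*(v+60-max(v-60,0))/160)),interpolation=cv2.INTER_CUBIC)[:600])
cl('eraser',P,(568.5,394),28,15,26); cl('pillar',P,(472,445),25,76,84); cl('psp',P,(472,445),25,88,100); cl('shaft',P,(472,445),25,10,70); cl('lspig',P,(573,345),14,18,30)
go([472,444.7,110],-84.7)
E
```

```text
{'time_s': 8.125, 'qpos': [0.9914, 0.5241, 0.0495, 0.0001, -1.0958, -0.8985], 'tcp_pos': [0.5512, 0.4921, 0.1297], 'tool_rot': [-0.0002, 0.7392, -0.6735, 0.0], 'contact_force': [-0.246, 0.2209, 0.0325], 'width': 0.0481, 'grip_force': 0.0}
[311.38498019  78.87554248]
eraser 1724 mean [568.6 394.8  18. ] mid [568.6 395.6] [22.9 45.1] 5.6 z 18.0
pillar 2043 mean [474.  443.6  79.8] mid [472.4 444.5] [37.4 37.8] 30.3 z 79.8
psp 506 mean [474.3 443.8  93.4] mid [473.1 444.1] [15.5 14.4] 61.6 z 93.7
shaft 585 mean [483.2 441.   36.2] mid [479.9 442. ] [27.6 12.4] 72.5 z 37.3
lspig 249 mean [573.8 345.9  20.6] mid [573.7 345.9] [12.8 11.5] 6.0 z 20.9
dp [39.9, 83.3, 19.6] ang [-0.0, 0.0, 0.0] yaw -84.7
```

View pics/w3.png

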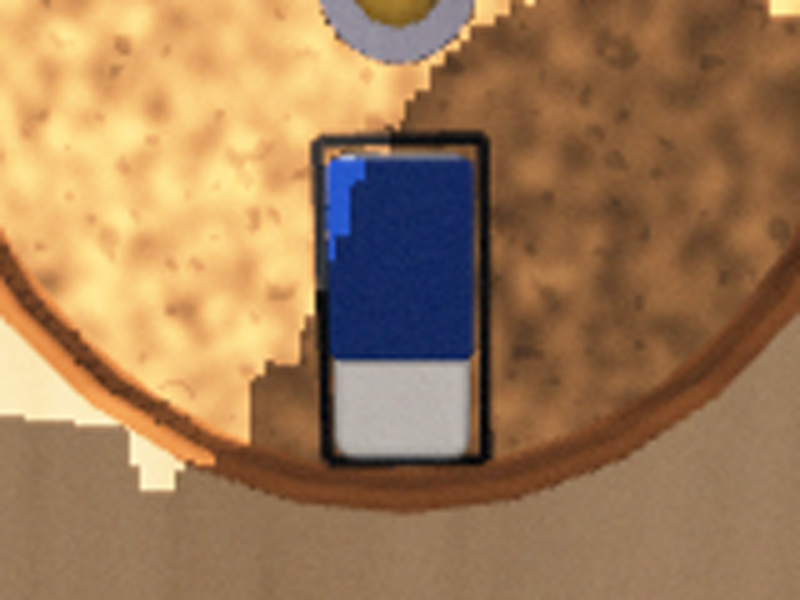

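The eraser is square but sits about 1.8 mm too far towards the rim: its outer end touches the line, while the inner gap is about 2 mm. I'll regrasp it and shift it inwards.

{"api": "drive_tool", "payload": {
  "angular": [
    [0,0,0],
    [0,0,0],
    [0,0,0],
    [0,0,0],
    [0,0,0],
    [0,0,0],
    [0,0,0],
    [0,0,0],
    [0,0,0]
  ],
  "dp": [
    [40,-8,10],
    [100,-8,50],
    [100,-8,70],
    [100,-8,90],
    [100,-8,105],
    [100,-8,115],
    [100,-8,119.5],
    [100,-8,119.5],
    [100,-8,119.5]
  ],
  "hand": [-0.2,-0.2,-0.2,-0.2,-0.2,-0.2,-0.2,-0.2,-0.2]
}}

```text
time_s: 9.3
tcp_pos: [0.5685, 0.3945, 0.0102]
tool_rot: [-0.001, 0.74, -0.673, 0.0]
contact_force: [0.1, -0.4, 1.2]
width: 0.0355
grip_force: 0.0
```

{"api": "drive_tool", "payload": {
  "angular": [
    [0,0,0],
    [0,0,0],
    [0,0,0],
    [0,0,0],
    [0,0,0],
    [0,0,0],
    [0,0,0],
    [0,0,0],
    [0,0,0],
    [0,0,0]
  ],
  "dp": [
    [0,0,0],
    [0,0,0],
    [0,0,0],
    [0,0,-1.5],
    [0,0,-2],
    [1,0.3,-2],
    [1.8,0.5,-2],
    [1.8,0.5,-2],
    [1.8,0.5,-0.5],
    [1.8,0.5,0.3]
  ],
  "hand": [-0.7,-0.7,-0.7,-0.7,-0.7,-0.7,-0.7,-0.7,-0.7,-0.7]
}}

```text
time_s: 10.55
tcp_pos: [0.568, 0.3923, 0.0099]
tool_rot: [-0.0, 0.74, -0.673, 0.0]
contact_force: [-3.0, -1.9, 9.6]
width: 0.0216
grip_force: 15.0
```

{"api": "drive_tool", "payload": {
  "angular": [
    [0,0,0],
    [0,0,0],
    [0,0,0],
    [0,0,0],
    [0,0,0],
    [0,0,0],
    [0,0,0],
    [0,0,0]
  ],
  "dp": [
    [0,0,0],
    [0,0,0],
    [0,0,0],
    [0,0,-20],
    [0,0,-70],
    [-50,0,-120],
    [-102,8,-120],
    [-102,8,-120]
  ],
  "hand": [-0.2,-0.2,-0.2,-0.2,-0.2,0.2,0.2,0.2]
}}

```text
time_s: 11.55
tcp_pos: [0.5497, 0.4972, 0.1319]
tool_rot: [-0.002, 0.741, -0.672, -0.0]
contact_force: [-1.4, -0.3, 0.4]
width: 0.0521
grip_force: 0.0
```

```bash
python3 - <<'E'
from h import *
st(); im,d,c=grab('wrist'); np.savez('/tmp/w4.npz',im=im,d=d,c=c); P=cloud(c,d)
uv=proj(c,[[.5685,.394,.006]])[0]; print(uv); u,v=uv.astype(int)
save('w4.png',cv2.resize(im[max(v-60,0):v+60,u-80:u+80],(800,int(800*(v+60-max(v-60,0))/160)),interpolation=cv2.INTER_CUBIC)[:600])
cl('eraser',P,(568.5,394),28,15,26)
go([472,444.7,110],-84.7)
E
```

```text
{'time_s': 11.55, 'qpos': [0.9971, 0.524, 0.0544, 0.0002, -1.0971, -0.9002], 'tcp_pos': [0.5497, 0.4972, 0.1319], 'tool_rot': [-0.002, 0.7406, -0.672, -0.0002], 'contact_force': [-1.3845, -0.2851, 0.3577], 'width': 0.0521, 'grip_force': 0.0}
[311.09144271  71.87639806]
eraser 1726 mean [568.4 392.7  18. ] mid [568.4 393.1] [22.6 45.7] 5.9 z 18.0
dp [42.7, 82.3, 20.7] ang [-0.01, 0.01, 0.02] yaw -84.5
```

View pics/w4.png

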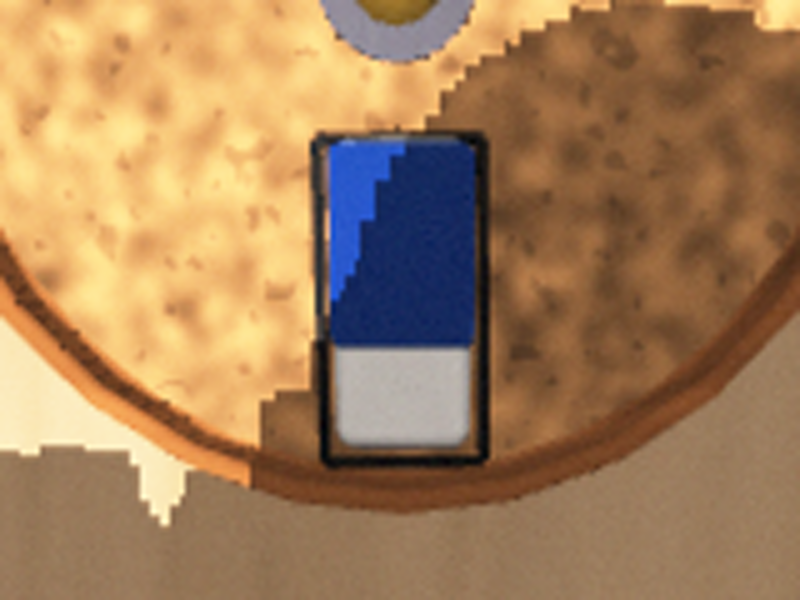

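The eraser now lies centred inside the rectangle. Next is the pillar.

{"api": "drive_tool", "payload": {
  "angular": [
    [0,0,0],
    [0,0,0],
    [0,0,0],
    [0,0,0],
    [0,0,0],
    [0,0,0],
    [0,0,0]
  ],
  "dp": [
    [20,40,5],
    [43,82.5,20],
    [43,82.5,20],
    [43,82.5,20],
    [43,82.5,20],
    [43,82.5,20],
    [43,82.5,20]
  ],
  "hand": [0.5,0.5,0.5,0.5,0.5,0.5,0.5]
}}

```text
time_s: 12.48
tcp_pos: [0.4727, 0.4426, 0.1091]
tool_rot: [0.0, 0.739, -0.673, 0.0]
contact_force: [0.2, 0.8, 0.1]
width: 0.0652
grip_force: 0.0
```

```bash
python3 - <<'E'
from h import *
st(); go([472.3,444.6,34],-84.7)
E
```

```text
{'time_s': 12.475, 'qpos': [1.0533, 0.4062, -0.2005, 0.0, -0.9643, -0.96], 'tcp_pos': [0.4727, 0.4426, 0.1091], 'tool_rot': [0.0001, 0.7393, -0.6734, 0.0], 'contact_force': [0.248, 0.763, 0.0546], 'width': 0.0652, 'grip_force': 0.0}
dp [-2.0, 0.2, 75.1] ang [0.0, -0.0, 0.01] yaw -84.7
```

{"api": "drive_tool", "payload": {
  "angular": [
    [0,0,0],
    [0,0,0],
    [0,0,0],
    [0,0,0],
    [0,0,0],
    [0,0,0],
    [0,0,0],
    [0,0,0],
    [0,0,0],
    [0,0,0],
    [0,0,0],
    [0,0,0]
  ],
  "dp": [
    [-2,0,20],
    [-2,0,45],
    [-2,0,65],
    [-2,0,75],
    [-2,0,75],
    [-2,0,75],
    [-2,0,75],
    [-2,0,75],
    [-2,0,75],
    [-2,0,75],
    [-2,0,75],
    [-2,0,75]
  ],
  "hand": [0.5,0.5,0.5,0.5,0.5,0.5,-0.6,-0.6,-0.6,-0.6,-0.6,-0.6],
  "squeeze": 35
}}

```text
time_s: 13.98
tcp_pos: [0.4722, 0.4446, 0.0345]
tool_rot: [-0.0, 0.739, -0.673, 0.0]
contact_force: [-1.2, -0.2, 2.9]
width: 0.0355
grip_force: 35.0
```

```bash
python3 - <<'E'
from h import *
st(); go([573.6,345.8,90],-84.7)
E
```

```text
{'time_s': 13.975, 'qpos': [1.0556, 0.4876, -0.2676, 0.0001, -0.8153, -0.9619], 'tcp_pos': [0.4722, 0.4446, 0.0345], 'tool_rot': [-0.0001, 0.7395, -0.6732, 0.0], 'contact_force': [-1.2352, -0.2414, 2.9365], 'width': 0.0355, 'grip_force': 35.0002}
dp [107.9, -91.7, -55.5] ang [-0.0, 0.0, 0.01] yaw -84.6
```

The opening reads 35.5 mm, so the straight fingers are on the 38 mm head instead of the shaft. I'll regrasp with the head at the pads' centre, so the pillar hangs plumb.

{"api": "drive_tool", "payload": {
  "angular": [
    [0,0,0],
    [0,0,0],
    [0,0,0],
    [0,0,0],
    [0,0,0],
    [0,0,0],
    [0,0,0],
    [0,0,0],
    [0,0,0],
    [0,0,0],
    [0,0,0],
    [0,0,0]
  ],
  "dp": [
    [0,0,0],
    [0,0,0],
    [0,0,-10],
    [0,0,-25.5],
    [0,0,-25.5],
    [0,0,-25.5],
    [0,0,-25.5],
    [0,0,-25.5],
    [0,0,-25.5],
    [0,0,-25.5],
    [0,0,-35],
    [0,0,-45]
  ],
  "hand": [0.2,0.2,0.2,0.2,0.2,-0.6,-0.6,-0.6,-0.6,-0.6,-0.6,-0.6],
  "squeeze": 40
}}

```text
time_s: 15.48
tcp_pos: [0.4722, 0.4446, 0.0799]
tool_rot: [-0.0, 0.739, -0.673, 0.0]
contact_force: [-0.5, -0.1, -0.9]
width: 0.0357
grip_force: 40.0
```

```bash
python3 - <<'E'
from h import *
st(); go([573.6,345.8,110],-84.7); im,d,c=grab('scene'); save('s2.png',cv2.resize(im[120:320,150:450],(750,500),interpolation=cv2.INTER_CUBIC))
E
```

```text
{'time_s': 15.475, 'qpos': [1.0556, 0.437, -0.2276, 0.0002, -0.9062, -0.962], 'tcp_pos': [0.4722, 0.4446, 0.0799], 'tool_rot': [-0.0, 0.7394, -0.6732, 0.0001], 'contact_force': [-0.4871, -0.0786, -0.9483], 'width': 0.0357, 'grip_force': 39.9996}
dp [107.9, -91.7, -30.1] ang [-0.0, -0.0, 0.01] yaw -84.6
```

View pics/s2.png

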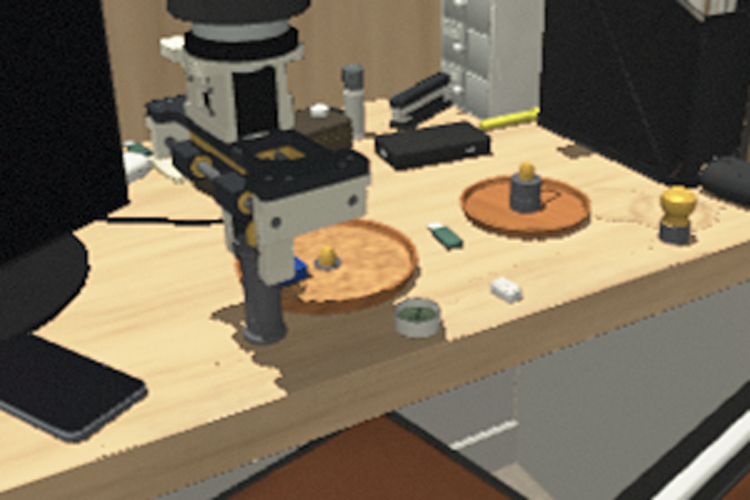

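The pillar hangs upright from the pads, with its foot off the desk at about (265,330). I'll carry it to the spigot.

{"api": "drive_tool", "payload": {
  "angular": [
    [0,0,0],
    [0,0,0],
    [0,0,0],
    [0,0,0],
    [0,0,0],
    [0,0,0],
    [0,0,0],
    [0,0,0],
    [0,0,0],
    [0,0,0]
  ],
  "dp": [
    [0,0,-20],
    [20,-17,-30],
    [45,-38,-30],
    [70,-60,-30],
    [92,-78,-30],
    [104,-88,-30],
    [108,-91.7,-30],
    [108,-91.7,-30],
    [108,-91.7,-30],
    [108,-91.7,-30]
  ],
  "hand": [-0.6,-0.6,-0.6,-0.6,-0.6,-0.6,-0.6,-0.6,-0.6,-0.6]
}}

```text
time_s: 16.77
tcp_pos: [0.5731, 0.3462, 0.1093]
tool_rot: [-0.0, 0.74, -0.673, -0.0]
contact_force: [0.7, -0.7, -1.3]
width: 0.0355
grip_force: 40.0
```

```bash
python3 - <<'E'
from h import *
st(); go([573.6,345.8,66],-84.7)
E
```

```text
{'time_s': 16.775, 'qpos': [0.834, 0.4379, -0.1477, -0.0, -0.985, -0.7394], 'tcp_pos': [0.5731, 0.3462, 0.1093], 'tool_rot': [-0.0001, 0.7397, -0.6729, -0.0], 'contact_force': [0.7206, -0.7301, -1.3325], 'width': 0.0355, 'grip_force': 40.0}
dp [0.5, -0.5, 43.3] ang [-0.0, 0.0, 0.02] yaw -84.6
```

{"api": "drive_tool", "payload": {
  "angular": [
    [0,0,0],
    [0,0,0],
    [0,0,0],
    [0,0,0],
    [0,0,0],
    [0,0,0],
    [0,0,0],
    [0,0,0],
    [0,0,0],
    [0,0,0],
    [0,0,0],
    [0,0,0]
  ],
  "dp": [
    [0.5,-0.5,15],
    [0.5,-0.5,24],
    [0.5,-0.5,27],
    [0.5,-0.5,30],
    [0.5,-0.5,33],
    [0.5,-0.5,36],
    [0.5,-0.5,39],
    [0.5,-0.5,41.5],
    [0.5,-0.5,43.5],
    [0.5,-0.5,44.5],
    [0.5,-0.5,45],
    [0.5,-0.5,45]
  ],
  "hand": [-0.6,-0.6,-0.6,-0.6,-0.6,-0.6,-0.6,-0.6,-0.6,-0.6,-0.6,-0.6]
}}

```text
time_s: 18.27
tcp_pos: [0.5743, 0.3453, 0.0654]
tool_rot: [-0.0, 0.74, -0.673, 0.0]
contact_force: [-3.2, -0.4, 6.3]
width: 0.0353
grip_force: 40.0
```

{"api": "drive_tool", "payload": {
  "angular": [
    [0,0,0],
    [0,0,0],
    [0,0,0],
    [0,0,0],
    [0,0,0],
    [0,0,0],
    [0,0,0],
    [0,0,0],
    [0,0,0],
    [0,0,0],
    [0,0,0],
    [0,0,0]
  ],
  "dp": [
    [0,0,-0.5],
    [0,0,-0.5],
    [0,0,-0.5],
    [0,0,-20],
    [0,0,-70],
    [50,0,-70],
    [110,0,-70],
    [170,0,-70],
    [229,12,-70],
    [229,12,-70],
    [229,12,-70],
    [229,12,-70]
  ],
  "hand": [0.36,0.36,0.36,0.36,0.36,0.36,0.36,0.36,0.36,0.36,0.36,0.36]
}}

```text
time_s: 19.77
tcp_pos: [0.5838, 0.117, 0.1342]
tool_rot: [-0.0, 0.74, -0.673, 0.0]
contact_force: [-0.3, 0.5, -0.1]
width: 0.0598
grip_force: 0.0
```

```bash
python3 - <<'E'
from h import *
st(); go([582.7,116.1,11],-84.7); im,d,c=grab('top'); save('t2.png',im); P=cloud(c,d)
cl('phead',P,(573.6,345.8),25,76,92); cl('psp',P,(573.6,345.8),15,94,110); cl('eraser',P,(568.5,393),28,15,26)
print('sp pix',proj(c,[[.5736,.3458,.086]]))
E
```

```text
{'time_s': 19.775, 'qpos': [0.5258, 0.304, -0.2928, 0.0, -0.9737, -0.4311], 'tcp_pos': [0.5838, 0.117, 0.1342], 'tool_rot': [-0.0001, 0.7398, -0.6729, 0.0001], 'contact_force': [-0.3215, 0.5417, -0.0848], 'width': 0.0598, 'grip_force': 0.0}
dp [0.8, 1.2, 123.2] ang [-0.0, 0.0, 0.02] yaw -84.6
phead few 0
psp few 0
eraser few 0
sp pix [[262.82745142 176.92734049]]
```

```bash
python3 - <<'E'
from h import *
im,d,c=grab('scene'); P=cloud(c,d)
cl('phead',P,(573.6,345.8),28,74,92); cl('psp',P,(573.6,345.8),15,92,110); cl('eraser',P,(568.5,393),28,8,26)
Q=P[(np.hypot(P[...,0]-.5736,P[...,1]-.3458)<.025)]; print(np.percentile(Q[:,2]*1e3,[1,50,99]).round(1), Q[:,2].max())
E
```

```text
phead 138 mean [565.6 347.6  83.7] mid [570.7 345.3] [36.2 35.5] 80.7 z 85.0
psp 35 mean [568.3 346.6  97.7] mid [569.2 346.1] [10.6 12.2] 20.7 z 97.8
eraser 189 mean [561.4 394.4  15.6] mid [564.9 392.9] [26.  46.9] 7.9 z 17.0
[-235.4   31.6  100.1] 0.10204268451263421
```

The scene depth puts the pillar's head at about 86 mm and its top at 102 mm, so it is fully down. Next I'll grasp the smaller tray by its hub.

{"api": "drive_tool", "payload": {
  "angular": [
    [0,0,0],
    [0,0,0],
    [0,0,0],
    [0,0,0],
    [0,0,0],
    [0,0,0],
    [0,0,0],
    [0,0,0],
    [0,0,0],
    [0,0,0],
    [0,0,0],
    [0,0,0]
  ],
  "dp": [
    [0.8,1.2,50],
    [0.8,1.2,90],
    [0.8,1.2,112],
    [0.8,1.2,121],
    [0.8,1.2,123],
    [0.8,1.2,123],
    [0.8,1.2,123],
    [0.8,1.2,123],
    [0.8,1.2,123],
    [0.8,1.2,123],
    [0.8,1.2,123],
    [0.8,1.2,123]
  ],
  "hand": [0.36,0.36,0.36,0.36,0.36,0.36,-0.6,-0.6,-0.6,-0.6,-0.6,-0.6],
  "squeeze": 45
}}

```text
time_s: 21.38
tcp_pos: [0.5825, 0.1151, 0.0115]
tool_rot: [-0.0, 0.739, -0.673, 0.0]
contact_force: [-2.8, 0.7, 5.8]
width: 0.0312
grip_force: 45.0
```

```bash
python3 - <<'E'
from h import *
s=st(); go([573.8,345.8,150])
E
```

```text
{'time_s': 21.375, 'qpos': [0.5241, 0.4467, -0.4149, 0.0001, -0.7091, -0.4305], 'tcp_pos': [0.5825, 0.1151, 0.0115], 'tool_rot': [-0.0001, 0.7395, -0.6732, 0.0001], 'contact_force': [-2.7972, 0.7259, 5.7734], 'width': 0.0312, 'grip_force': 45.0014}
dp [-230.5, -13.0, -138.5] ang [-0.0, -0.0, 0.0] yaw -84.6
```

{"api": "drive_tool", "payload": {
  "angular": [
    [0,0,0],
    [0,0,0],
    [0,0,0],
    [0,0,0],
    [0,0,0],
    [0,0,0],
    [0,0,0],
    [0,0,0],
    [0,0,0],
    [0,0,0],
    [0,0,0],
    [0,0,0]
  ],
  "dp": [
    [0,0,-15],
    [0,0,-50],
    [0,0,-95],
    [0,0,-138],
    [-40,-2,-138],
    [-80,-4,-138],
    [-125,-7,-138],
    [-170,-10,-138],
    [-205,-12,-138],
    [-225,-13,-138],
    [-230,-13,-138],
    [-230,-13,-138]
  ],
  "hand": [-0.6,-0.6,-0.6,-0.6,-0.6,-0.6,-0.6,-0.6,-0.6,-0.6,-0.6,-0.6]
}}

```text
time_s: 22.88
tcp_pos: [0.5736, 0.3448, 0.1492]
tool_rot: [0.0, 0.739, -0.673, -0.0]
contact_force: [0.3, -0.0, -2.9]
width: 0.0305
grip_force: 45.0
```

```bash
python3 - <<'E'
from h import *
s=st(); go([574.0,344.9,97]); im,d,c=grab('scene'); save('s3.png',cv2.resize(im[120:320,150:450],(750,500),interpolation=cv2.INTER_CUBIC))
P=cloud(c,d); cl('psp',P,(573.6,345.8),15,92,104); cl('tray',P,(573.6,345.8),90,120,165)
E
```

```text
{'time_s': 22.875, 'qpos': [0.8318, 0.4033, -0.1032, -0.0001, -1.0649, -0.7382], 'tcp_pos': [0.5736, 0.3448, 0.1492], 'tool_rot': [0.0003, 0.7394, -0.6733, -0.0001], 'contact_force': [0.2772, -0.0455, -2.8849], 'width': 0.0305, 'grip_force': 44.999}
dp [-0.1, -0.4, 52.2] ang [0.0, -0.0, -0.0] yaw -84.6
psp 35 mean [568.7 346.5  97.5] mid [569.6 345.9] [13.3  9.9] 68.7 z 97.6
tray 1208 mean [561.6 350.4 145.4] mid [567.3 346.5] [133.7 126.7] 65.4 z 142.6
```

View pics/s3.png

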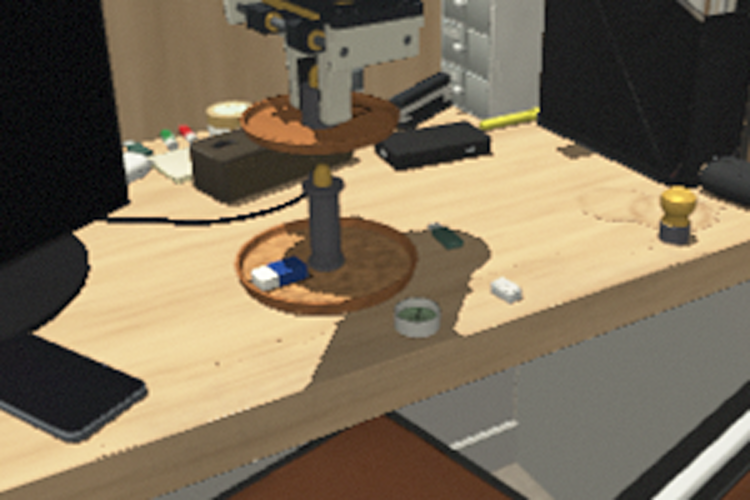

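The tray is held level over the upright pillar, and the eraser is in place. I'll lower it.

{"api": "drive_tool", "payload": {
  "angular": [
    [0,0,0],
    [0,0,0],
    [0,0,0],
    [0,0,0],
    [0,0,0],
    [0,0,0],
    [0,0,0],
    [0,0,0],
    [0,0,0],
    [0,0,0],
    [0,0,0],
    [0,0,0]
  ],
  "dp": [
    [0,-0.4,15],
    [0,-0.4,27],
    [0,-0.4,32],
    [0,-0.4,36],
    [0,-0.4,39],
    [0,-0.4,42],
    [0,-0.4,45],
    [0,-0.4,48],
    [0,-0.4,50],
    [0,-0.4,51.5],
    [0,-0.4,52.5],
    [0,-0.4,52.5]
  ],
  "hand": [-0.6,-0.6,-0.6,-0.6,-0.6,-0.6,-0.6,-0.6,-0.6,-0.6,-0.6,-0.6]
}}

```text
time_s: 24.42
tcp_pos: [0.5745, 0.3455, 0.0976]
tool_rot: [-0.0, 0.74, -0.673, 0.0]
contact_force: [-3.0, -1.0, 3.3]
width: 0.0305
grip_force: 45.0
```

{"api": "drive_tool", "payload": {
  "angular": [
    [0,0,0],
    [0,0,0],
    [0,0,0],
    [0,0,0],
    [0,0,0],
    [0,0,0],
    [0,0,0],
    [0,0,0],
    [0,0,0],
    [0,0,0]
  ],
  "dp": [
    [0,0,-0.5],
    [0,0,-0.5],
    [0,0,-0.5],
    [0,0,-20],
    [0,0,-60],
    [-20,0,-100],
    [-40,0,-100],
    [-40,0,-100],
    [-40,0,-100],
    [-40,0,-100]
  ],
  "hand": [0.36,0.36,0.36,0.36,0.36,0.36,0.36,0.36,0,0]
}}

```text
time_s: 25.68
tcp_pos: [0.5703, 0.3845, 0.1959]
tool_rot: [0.001, 0.739, -0.673, 0.0]
contact_force: [0.0, 0.4, 0.3]
width: 0.046
grip_force: 0.0
```

```bash
python3 - <<'E'
from h import *
s=st(); im,d,c=grab('wrist'); save('w5.png',im); np.savez('/tmp/w5.npz',im=im,d=d,c=c); P=cloud(c,d)
cl('hub',P,(574,345),24,116,127); cl('sp',P,(574,345),15,130,145); cl('rim',P,(574,345),75,94,101); cl('floorL',P,(610,310),10,80,100);cl('floorR',P,(540,310),10,80,100); cl('floor-',P,(575,300),10,80,100)
cl('sharp',P,(452,233),20,5,20)
print(proj(c,[[.584,.310,.091],[.5735,.3455,.14],[.452,.233,.013]]))
E
```

```text
{'time_s': 25.675, 'qpos': [0.8757, 0.3988, 0.0017, -0.0, -1.1753, -0.7824], 'tcp_pos': [0.5703, 0.3845, 0.1959], 'tool_rot': [0.0008, 0.7393, -0.6734, 0.0], 'contact_force': [0.0277, 0.41, 0.2646], 'width': 0.046, 'grip_force': 0.0}
hub 1057 mean [574.8 344.6 123.6] mid [574.8 345.6] [30.7 31.1] 5.0 z 123.7
sp 404 mean [574.8 344.9 137.4] mid [574.9 345.6] [15.4 15.1] 32.0 z 137.6
rim 3383 mean [574.9 341.7  96.9] mid [574.5 345.7] [134.  134.5] 35.3 z 97.1
floorL 514 mean [610.1 310.   90.6] mid [610.1 310. ] [19.4 19.1] 4.5 z 90.6
floorR 501 mean [540.  309.9  90.7] mid [540.1 310. ] [19.7 18.6] 5.7 z 90.7
floor- 524 mean [575.  299.9  90.7] mid [575.  299.9] [19.1 18.8] 5.7 z 90.7
sharp 463 mean [453.6 232.9  11.2] mid [452.9 232.2] [25.8 15.3] 8.6 z 11.5
[[312.59474086 108.76676473]
 [321.89208572 163.96774509]
 [455.59494506  40.94353555]]
```

View pics/w5.png

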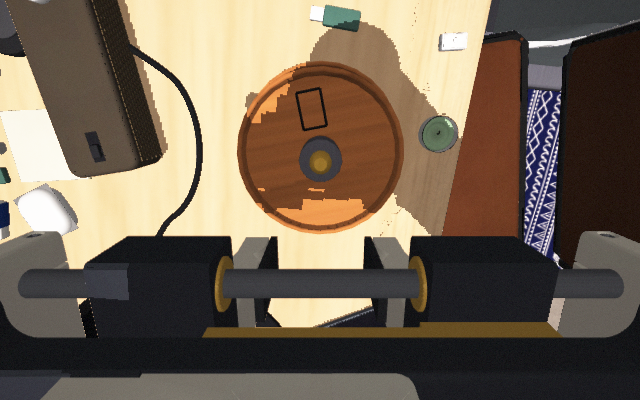

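The smaller tray is level with its floor at 91 mm, so it is fully seated. Its rectangle is at (312,109) and the sharpener at (454,41). I'll fit the ink rectangle.

```bash
python3 - <<'E'
from h import *
z=np.load('/tmp/w5.npz',allow_pickle=True); im,c=z['im'],z['c'].item()
g=im.max(2); m=np.zeros(g.shape,np.uint8); m[80:138,288:334]=(g[80:138,288:334]<60)
n,l,stt,_=cv2.connectedComponentsWithStats(m,connectivity=8); k=1+np.argmax(stt[1:,4]); print(stt[k])
v,u=np.where(l==k); W=plane(c,np.c_[u,v],.091)*1e3; q=cv2.minAreaRect(W[:,:2].astype(np.float32)); print('rect',q)
dv=np.array(q[0])-[574.6,345.7]; print(np.hypot(*dv),np.degrees(np.arctan2(dv[1],dv[0])))
go([452.7,232.4,120],8.7)
E
```

```text
[295  87  33  44 280]
rect ((585.2244873046875, 310.3501892089844), (20.974071502685547, 30.705150604248047), 16.633481979370117)
36.911906662323325 -73.27169829090357
dp [140.5, 131.3, 76.3] ang [0.01, 0.0, -11.67] yaw -84.7
```

{"api": "drive_tool", "payload": {
  "angular": [
    [0,0,-1.2],
    [0,0,-2.4],
    [0,0,-3.6],
    [0,0,-4.8],
    [0,0,-6],
    [0,0,-7.2],
    [0,0,-8.5],
    [0,0,-9.8],
    [0,0,-11],
    [0,0,-11.67],
    [0,0,-11.67],
    [0,0,-11.67]
  ],
  "dp": [
    [10,25,0],
    [30,50,0],
    [55,80,0],
    [85,105,0],
    [110,125,10],
    [130,131,35],
    [140.5,131,60],
    [140.5,131,76],
    [140.5,131,76],
    [140.5,131,76],
    [140.5,131,76],
    [140.5,131,76]
  ],
  "hand": [0,0,0,0,0,0,0,0,0,0,0,0]
}}

```text
time_s: 27.22
tcp_pos: [0.4533, 0.2329, 0.1208]
tool_rot: [-0.0, 0.997, 0.075, 0.0]
contact_force: [-0.0, 0.3, 0.1]
width: 0.0436
grip_force: 0.0
```

```bash
python3 - <<'E'
from h import *
s=st(); go([452.7,232.4,3],8.7)
im,d,c=grab('top'); P=cloud(c,d); cl('sharp',P,(452,233),20,5,20)
E
```

```text
{'time_s': 27.225, 'qpos': [0.8605, 0.186, -0.493, 0.0, -0.8916, 0.8602], 'tcp_pos': [0.4533, 0.2329, 0.1208], 'tool_rot': [-0.0001, 0.9972, 0.0749, 0.0001], 'contact_force': [-0.0283, 0.3253, 0.1295], 'width': 0.0436, 'grip_force': 0.0}
dp [-0.6, 0.4, 117.8] ang [-0.0, -0.0, -0.01] yaw 8.6
sharp few 0
```

{"api": "drive_tool", "payload": {
  "angular": [
    [0,0,0],
    [0,0,0],
    [0,0,0],
    [0,0,0],
    [0,0,0],
    [0,0,0],
    [0,0,0],
    [0,0,0],
    [0,0,0],
    [0,0,0],
    [0,0,0],
    [0,0,0]
  ],
  "dp": [
    [-0.6,0.4,50],
    [-0.6,0.4,85],
    [-0.6,0.4,105],
    [-0.6,0.4,114],
    [-0.6,0.4,116.7],
    [-0.6,0.4,116.7],
    [-0.6,0.4,116.7],
    [-0.6,0.4,116.7],
    [-0.6,0.4,116.7],
    [-0.6,0.4,116.7],
    [-0.6,0.4,116.7],
    [-0.6,0.4,116.7]
  ],
  "hand": [-0.2,-0.2,-0.2,-0.2,-0.2,-0.2,-0.2,-0.9,-0.9,-0.9,-0.9,-0.9],
  "squeeze": 15
}}

```text
time_s: 28.78
tcp_pos: [0.4528, 0.2326, 0.0042]
tool_rot: [-0.0, 0.997, 0.076, 0.0]
contact_force: [-1.5, 0.3, 3.8]
width: 0.0145
grip_force: 15.0
```

```bash
python3 - <<'E'
from h import *
s=st(); a=np.radians(-73.3); x=np.array([np.cos(a),np.sin(a)])
off=[452.7-s['tcp_pos'][0]*1e3,232.4-s['tcp_pos'][1]*1e3]; print('off',off)
h=np.array([585.2,310.35])-90*x; print(h); go([*h,200],-73.3)
E
```

```text
{'time_s': 28.775, 'qpos': [0.861, 0.3522, -0.6131, 0.0001, -0.6052, 0.8621], 'tcp_pos': [0.4528, 0.2326, 0.0042], 'tool_rot': [-0.0, 0.9971, 0.0761, 0.0001], 'contact_force': [-1.4665, 0.2744, 3.7518], 'width': 0.0145, 'grip_force': 15.0005}
off [np.float64(-0.05415042591357633), np.float64(-0.20599770921921845)]
[559.33755321 396.55402454]
dp [130.3, -145.9, -195.7] ang [-0.0, -0.0, 10.25] yaw 8.7
```

{"api": "drive_tool", "payload": {
  "angular": [
    [0,0,0],
    [0,0,0],
    [0,0,1],
    [0,0,2.2],
    [0,0,3.4],
    [0,0,4.6],
    [0,0,5.8],
    [0,0,7],
    [0,0,8.2],
    [0,0,9.4],
    [0,0,10.25],
    [0,0,10.25]
  ],
  "dp": [
    [0,0,-20],
    [0,0,-75],
    [0,0,-130],
    [0,0,-180],
    [10,-20,-196],
    [35,-50,-196],
    [60,-80,-196],
    [85,-105,-196],
    [110,-130,-196],
    [130,-146,-196],
    [130,-146,-196],
    [130,-146,-196]
  ],
  "hand": [-0.9,-0.9,-0.9,-0.9,-0.9,-0.9,-0.9,-0.9,-0.9,-0.9,-0.9,-0.9]
}}

```text
time_s: 30.28
tcp_pos: [0.5589, 0.3965, 0.1991]
tool_rot: [0.001, 0.803, -0.596, -0.0]
contact_force: [-0.2, 0.1, -1.1]
width: 0.0149
grip_force: 15.0
```

{"api": "drive_tool", "payload": {
  "angular": [
    [0,0,0],
    [0,0,0]
  ],
  "dp": [
    [0,0,0],
    [0,0,0]
  ],
  "hand": [-0.9,-0.9]
}}

```text
time_s: 30.52
tcp_pos: [0.5589, 0.3964, 0.2003]
tool_rot: [-0.0, 0.803, -0.596, -0.0]
contact_force: [-0.1, 0.2, -0.0]
width: 0.0148
grip_force: 15.0
```

```bash
python3 - <<'E'
from h import *
s=st(); im,d,c=grab('wrist'); save('w6.png',im); np.savez('/tmp/w6.npz',im=im,d=d,c=c); P=cloud(c,d)
u0,v0=proj(c,[[.5852,.31035,.091]])[0].astype(int); print(u0,v0)
g=im.max(2); m=np.zeros(g.shape,np.uint8); sl=np.s_[v0-30:v0+30,u0-24:u0+24]; m[sl]=(g[sl]<60)
n,l,stt,_=cv2.connectedComponentsWithStats(m,connectivity=8); k=1+np.argmax(stt[1:,4]); print(stt[k])
v,u=np.where(l==k); W=plane(c,np.c_[u,v],.091)*1e3; q=cv2.minAreaRect(W[:,:2].astype(np.float32)); print('rect',q)
cl('rim',P,(574,345),75,94,101)
M=rot(s['tool_rot']); T=((P-np.array(s['tcp_pos']))@M*1e3); k=(abs(T[...,1])<9)&(abs(T[...,0])<30)&(T[...,2]>-14)&(T[...,2]<6)
t=T[k]; print(len(t),np.percentile(t,[0,2,50,98,100],axis=0).round(1).tolist()); 
top=t[t[:,2]<np.percentile(t[:,2],30)+2]; print(cv2.minAreaRect(top[:,:2].astype(np.float32)))
go([585.2,310.4,130],-73.3)
E
```

```text
{'time_s': 30.525, 'qpos': [0.9006, 0.3907, -0.0004, -0.0, -1.1794, -0.6072], 'tcp_pos': [0.5589, 0.3964, 0.2003], 'tool_rot': [-0.0001, 0.8029, -0.5962, -0.0], 'contact_force': [-0.0745, 0.1764, -0.0097], 'width': 0.0148, 'grip_force': 14.9999}
320 89
[309  69  26  42 210]
rect ((584.7095336914062, 310.1956787109375), (20.035778045654297, 30.90454864501953), 16.28309440612793)
rim 3418 mean [576.  341.1  96.9] mid [574.8 345.9] [134.4 134.3] 62.1 z 97.1
1179 [[-6.4, -9.0, -13.7], [-5.4, -8.2, -9.7], [5.3, -0.4, -7.3], [11.6, 7.9, 2.2], [11.8, 9.0, 3.9]]
((2.7321605682373047, 0.05652904510498047), (17.980087280273438, 17.89124298095703), 89.54749298095703)
dp [89.9, -0.3, 70.4] ang [-0.0, 0.0, 0.01] yaw -73.2
```

View pics/w6.png

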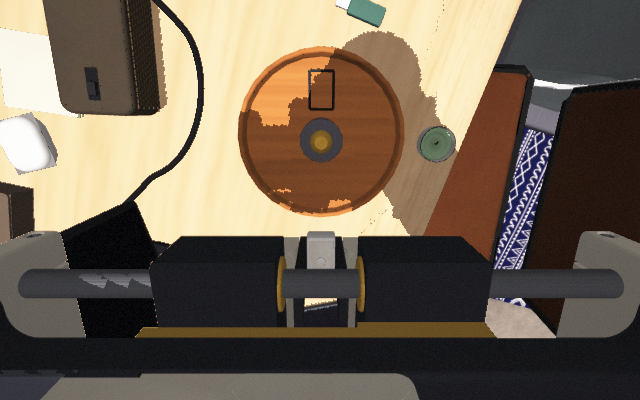

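The rectangle is centred at (321,90), and the sharpener is held square at (321,245) with its end 11.7 mm ahead of the TCP. I'll move over the spot and lower it.

{"api": "drive_tool", "payload": {
  "angular": [
    [0,0,0.01],
    [0,0,0.01],
    [0,0,0.01],
    [0,0,0.01],
    [0,0,0.01],
    [0,0,0.01],
    [0,0,0.01]
  ],
  "dp": [
    [40,-0.3,15],
    [80,-0.3,35],
    [90.3,-0.3,60],
    [90.3,-0.3,80],
    [90.3,-0.3,93],
    [90.3,-0.3,93],
    [90.3,-0.3,93]
  ],
  "hand": [-0.9,-0.9,-0.9,-0.9,-0.9,-0.9,-0.9]
}}

```text
time_s: 31.45
tcp_pos: [0.5857, 0.3107, 0.1079]
tool_rot: [-0.001, 0.802, -0.597, 0.0]
contact_force: [-0.6, -0.2, -0.8]
width: 0.0147
grip_force: 15.0
```

```bash
python3 - <<'E'
from h import *
s=st(); go([585.1,309.9,95],-73.4)
E
```

```text
{'time_s': 31.45, 'qpos': [0.7815, 0.4291, -0.1662, 0.0004, -0.9744, -0.4904], 'tcp_pos': [0.5857, 0.3107, 0.1079], 'tool_rot': [-0.0005, 0.8022, -0.597, 0.0002], 'contact_force': [-0.5612, -0.1811, -0.8007], 'width': 0.0147, 'grip_force': 15.0}
dp [0.6, 0.8, 12.9] ang [-0.01, 0.0, 0.01] yaw -73.3
```

{"api": "drive_tool", "payload": {
  "angular": [
    [0,0,0],
    [0,0,0],
    [0,0,0],
    [0,0,0]
  ],
  "dp": [
    [0,0.3,4],
    [0,0.3,8],
    [0,0.3,8],
    [0,0.3,8]
  ],
  "hand": [-0.9,-0.9,-0.9,-0.9]
}}

```text
time_s: 31.95
tcp_pos: [0.585, 0.3101, 0.0991]
tool_rot: [0.0, 0.802, -0.597, 0.0]
contact_force: [-0.4, -0.4, -0.0]
width: 0.0145
grip_force: 15.0
```

```bash
python3 - <<'E'
from h import *
s=st(); go([585.1,309.9,95],-73.4)
E
```

```text
{'time_s': 31.95, 'qpos': [0.7813, 0.4369, -0.1761, 0.0001, -0.9577, -0.4908], 'tcp_pos': [0.585, 0.3101, 0.0991], 'tool_rot': [0.0, 0.802, -0.5973, 0.0], 'contact_force': [-0.4075, -0.3984, -0.0499], 'width': 0.0145, 'grip_force': 14.9999}
dp [0.2, 0.0, 4.1] ang [-0.0, -0.0, 0.01] yaw -73.4
```

{"api": "drive_tool", "payload": {
  "angular": [
    [0,0,0],
    [0,0,0],
    [0,0,0],
    [0,0,0],
    [0,0,0],
    [0,0,0],
    [0,0,0],
    [0,0,0],
    [0,0,0],
    [0,0,0]
  ],
  "dp": [
    [0.2,0,2],
    [0.2,0,4],
    [0.2,0,4.3],
    [0.2,0,4.3],
    [0.2,0,4.3],
    [0.2,0,4.3],
    [0.2,0,4.3],
    [0.2,0,-5],
    [0.2,0,-40],
    [0.2,0,-90]
  ],
  "hand": [-0.9,-0.9,-0.9,-0.9,-0.45,-0.45,-0.45,-0.45,-0.45,-0.45]
}}

```text
time_s: 33.2
tcp_pos: [0.5844, 0.3094, 0.1893]
tool_rot: [0.001, 0.802, -0.597, -0.0]
contact_force: [0.7, 0.6, -0.2]
width: 0.024
grip_force: 0.0
```

{"api": "drive_tool", "payload": {
  "angular": [
    [0,0,0],
    [0,0,0],
    [0,0,0],
    [0,0,0],
    [0,0,0]
  ],
  "dp": [
    [-20,0,-10],
    [-70,0,-10],
    [-90,0,-10],
    [-90,0,-10],
    [-90,0,-10]
  ],
  "hand": [0.2,0.2,0.2,0.2,0.2]
}}

```text
time_s: 33.83
tcp_pos: [0.5592, 0.3957, 0.1987]
tool_rot: [0.0, 0.802, -0.597, -0.0]
contact_force: [-0.2, -0.5, -0.1]
width: 0.0525
grip_force: 0.0
```

```bash
python3 - <<'E'
from h import *
s=st(); im,d,c=grab('wrist'); np.savez('/tmp/w7.npz',im=im,d=d,c=c); P=cloud(c,d)
u,v=proj(c,[[.5852,.31035,.091]])[0].astype(int); print(u,v)
save('w7.png',cv2.resize(im[v-40:v+40,u-50:u+50],(750,600),interpolation=cv2.INTER_CUBIC))
cl('sharp',P,(585.2,310.4),17,97,108); cl('rim',P,(574,345),75,94,101); cl('hub',P,(574,345),24,116,127)
go([457.7,29.4,140],-84.7)
E
```

```text
{'time_s': 33.825, 'qpos': [0.8997, 0.392, -0.002, 0.0, -1.1776, -0.609], 'tcp_pos': [0.5592, 0.3957, 0.1987], 'tool_rot': [0.0004, 0.802, -0.5973, -0.0], 'contact_force': [-0.2067, -0.5194, -0.0935], 'width': 0.0525, 'grip_force': 0.0}
320 90
sharp 668 mean [585.3 311.2 102.5] mid [585.  311.3] [14.5 24.7] 16.2 z 102.5
rim 3502 mean [576.  340.6  97. ] mid [574.6 345.8] [134.2 134.1] 61.4 z 97.1
hub 1068 mean [574.9 345.  123.6] mid [574.8 345.7] [30.5 31.5] 21.9 z 123.6
dp [321.7, 202.1, 59.1] ang [0.0, -0.0, 1.42] yaw -73.4
```

View pics/w7.png

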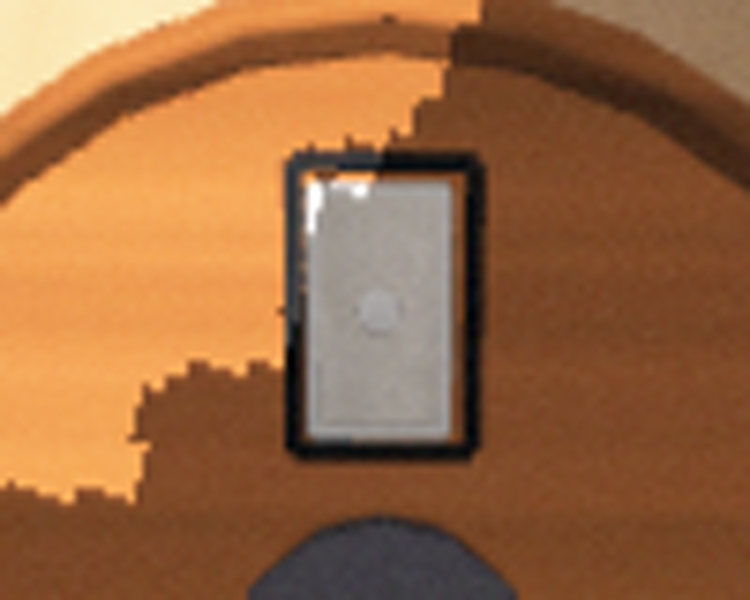

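The sharpener lies flat and square inside its lines, within about 1 mm of centre. Next is the knob. Before reaching down beside the file box I'll check its extent.

```bash
python3 - <<'E'
from h import *
z=np.load('/tmp/top0.npz',allow_pickle=True); d,c=z['d'],z['c'].item(); P=cloud(c,d).reshape(-1,3)*1e3
k=(P[:,2]>60)&(P[:,1]<60)&(P[:,0]>350)&(P[:,0]<760); Q=P[k]; print(np.percentile(Q[:,:2],[0,1,50,99,100],axis=0).round())
for x in range(440,700,40):
    q=Q[(abs(Q[:,0]-x)<20)]; print(x,len(q),q[:,1].max().round() if len(q) else '')
go([457.7,29.3,130],-95)
E
```

```text
[[ 419. -280.]
 [ 425. -195.]
 [ 611. -140.]
 [ 757.  -52.]
 [ 760.  -49.]]
440 1958 -192.0
480 1946 -191.0
520 2860 -55.0
560 5841 -54.0
600 4287 -53.0
640 4299 -52.0
680 4242 -50.0
dp [321.8, 202.1, 69.1] ang [0.0, -0.0, 2.7] yaw -73.4
```

{"api": "drive_tool", "payload": {
  "angular": [
    [0,0,0],
    [0,0,0.5],
    [0,0,1.3],
    [0,0,2.1],
    [0,0,2.7],
    [0,0,2.7],
    [0,0,2.7],
    [0,0,2.7],
    [0,0,2.7],
    [0,0,2.7],
    [0,0,2.7],
    [0,0,2.7]
  ],
  "dp": [
    [40,35,0],
    [85,70,0],
    [135,105,0],
    [185,140,0],
    [235,170,20],
    [280,195,45],
    [310,202,69],
    [322,202,69],
    [322,202,69],
    [322,202,69],
    [322,202,69],
    [322,202,69]
  ],
  "hand": [0.4,0.4,0.4,0.4,0.4,0.4,0.4,0.4,0.4,0.4,0.4,0.4]
}}

```text
time_s: 35.38
tcp_pos: [0.4582, 0.0304, 0.1303]
tool_rot: [0.0, -0.676, 0.737, -0.0]
contact_force: [0.7, 0.9, -0.8]
width: 0.061
grip_force: 0.0
```

```bash
python3 - <<'E'
from h import *
s=st(); go([457.7,29.3,22],-95)
E
```

```text
{'time_s': 35.375, 'qpos': [0.4972, 0.0914, -0.5831, 0.0, -0.8958, -0.5828], 'tcp_pos': [0.4582, 0.0304, 0.1303], 'tool_rot': [0.0003, -0.6762, 0.7367, -0.0001], 'contact_force': [0.7128, 0.8825, -0.8093], 'width': 0.061, 'grip_force': 0.0}
dp [1.2, 0.4, 108.3] ang [-0.0, 0.0, 0.01] yaw -94.9
```

{"api": "drive_tool", "payload": {
  "angular": [
    [0,0,0],
    [0,0,0],
    [0,0,0],
    [0,0,0],
    [0,0,0],
    [0,0,0],
    [0,0,0],
    [0,0,0],
    [0,0,0],
    [0,0,0],
    [0,0,0]
  ],
  "dp": [
    [1,0.4,50],
    [1,0.4,80],
    [1,0.4,100],
    [1,0.4,108],
    [1,0.4,108],
    [1,0.4,108],
    [1,0.4,108],
    [1,0.4,108],
    [1,0.4,108],
    [1,0.4,108],
    [1,0.4,108]
  ],
  "hand": [0.4,0.4,0.4,0.4,0.4,0.4,-0.6,-0.6,-0.6,-0.6,-0.6],
  "squeeze": 40
}}

```text
time_s: 36.75
tcp_pos: [0.4577, 0.0288, 0.0222]
tool_rot: [0.0, -0.676, 0.737, -0.0]
contact_force: [-0.2, 1.0, 3.1]
width: 0.0328
grip_force: 40.0
```

```bash
python3 - <<'E'
from h import *
s=st(); go([574.8,345.7,190],-95)
E
```

```text
{'time_s': 36.75, 'qpos': [0.4946, 0.2551, -0.7083, 0.0002, -0.6071, -0.5811], 'tcp_pos': [0.4577, 0.0288, 0.0222], 'tool_rot': [0.0001, -0.6759, 0.737, -0.0001], 'contact_force': [-0.2251, 1.0332, 3.1394], 'width': 0.0328, 'grip_force': 40.0006}
dp [-325.8, -89.4, -167.7] ang [-0.0, 0.0, 0.01] yaw -94.9
```

{"api": "drive_tool", "payload": {
  "angular": [
    [0,0,0],
    [0,0,0],
    [0,0,0],
    [0,0,0],
    [0,0,0],
    [0,0,0],
    [0,0,0],
    [0,0,0],
    [0,0,0],
    [0,0,0],
    [0,0,0],
    [0,0,0]
  ],
  "dp": [
    [0,0,-20],
    [0,0,-60],
    [0,0,-110],
    [-20,-5,-150],
    [-60,-17,-168],
    [-105,-29,-168],
    [-155,-43,-168],
    [-205,-56,-168],
    [-250,-69,-168],
    [-285,-78,-168],
    [-310,-85,-168],
    [-322,-88,-168]
  ],
  "hand": [-0.6,-0.6,-0.6,-0.6,-0.6,-0.6,-0.6,-0.6,-0.6,-0.6,-0.6,-0.6]
}}

```text
time_s: 38.25
tcp_pos: [0.5729, 0.3429, 0.189]
tool_rot: [-0.001, -0.676, 0.737, 0.0]
contact_force: [0.5, 0.5, -1.7]
width: 0.0325
grip_force: 40.0
```

{"api": "drive_tool", "payload": {
  "angular": [
    [0,0,0],
    [0,0,0],
    [0,0,0],
    [0,0,0]
  ],
  "dp": [
    [-3.8,-1.4,0],
    [-3.8,-1.4,0],
    [-3.8,-1.4,0],
    [-3.8,-1.4,0]
  ],
  "hand": [-0.6,-0.6,-0.6,-0.6]
}}

```text
time_s: 38.75
tcp_pos: [0.5746, 0.3451, 0.1904]
tool_rot: [0.0, -0.676, 0.737, 0.0]
contact_force: [-0.0, 0.2, -1.1]
width: 0.0326
grip_force: 40.0
```

```bash
python3 - <<'E'
from h import *
s=st(); go([574.8,345.5,146],-95); im,d,c=grab('scene'); save('s4.png',cv2.resize(im[100:300,150:450],(750,500),interpolation=cv2.INTER_CUBIC))
P=cloud(c,d); cl('sleeve',P,(574.8,345.5),25,160,188); cl('sp',P,(574.8,345.5),15,126,145)
E
```

```text
{'time_s': 38.75, 'qpos': [0.831, 0.3734, -0.0499, -0.0, -1.1471, -0.918], 'tcp_pos': [0.5746, 0.3451, 0.1904], 'tool_rot': [0.0002, -0.6757, 0.7372, 0.0], 'contact_force': [-0.042, 0.1668, -1.0561], 'width': 0.0326, 'grip_force': 39.9995}
dp [-0.4, -0.1, 44.4] ang [-0.0, 0.0, 0.0] yaw -95.0
sleeve 118 mean [563.2 347.4 177.6] mid [567.4 347.4] [30.  17.2] 50.5 z 177.4
sp 49 mean [568.4 347.  133.2] mid [569.  346.9] [12.9 13. ] 63.9 z 133.6
```

View pics/s4.png

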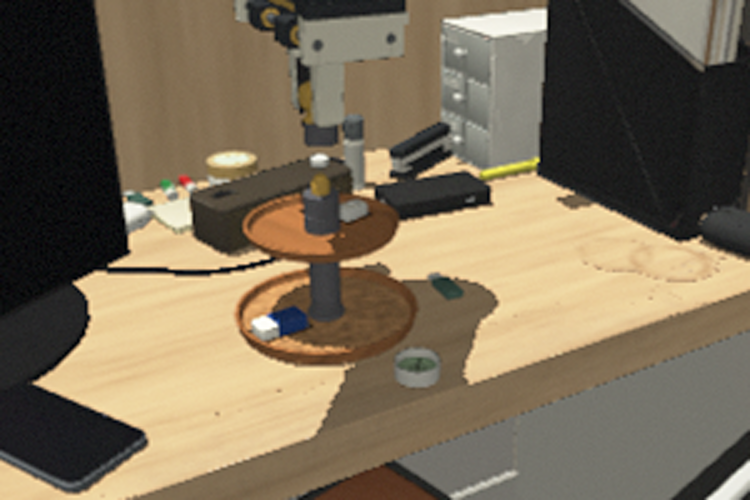

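The knob hangs plumb above the spigot (knob at about (320,130), spigot at (320,185)). I'll lower it slowly.

{"api": "drive_tool", "payload": {
  "angular": [
    [0,0,0],
    [0,0,0],
    [0,0,0],
    [0,0,0],
    [0,0,0],
    [0,0,0],
    [0,0,0],
    [0,0,0],
    [0,0,0],
    [0,0,0],
    [0,0,0],
    [0,0,0]
  ],
  "dp": [
    [-0.4,0,15],
    [-0.4,0,23],
    [-0.4,0,27],
    [-0.4,0,30],
    [-0.4,0,33],
    [-0.4,0,36],
    [-0.4,0,39],
    [-0.4,0,41.5],
    [-0.4,0,43.5],
    [-0.4,0,44.5],
    [-0.4,0,45],
    [-0.4,0,45]
  ],
  "hand": [-0.6,-0.6,-0.6,-0.6,-0.6,-0.6,-0.6,-0.6,-0.6,-0.6,-0.6,-0.6]
}}

```text
time_s: 40.3
tcp_pos: [0.5752, 0.3464, 0.1463]
tool_rot: [0.001, -0.676, 0.737, -0.0]
contact_force: [-1.7, -0.2, 5.3]
width: 0.0328
grip_force: 40.0
```

{"api": "drive_tool", "payload": {
  "angular": [
    [0,0,0],
    [0,0,0],
    [0,0,0],
    [0,0,0]
  ],
  "dp": [
    [0,0,0.7],
    [0,0,1.3],
    [0,0,1.3],
    [0,0,1.3]
  ],
  "hand": [-0.6,-0.6,-0.6,-0.6]
}}

```text
time_s: 40.8
tcp_pos: [0.5757, 0.3467, 0.1462]
tool_rot: [0.002, -0.676, 0.737, -0.0]
contact_force: [-1.3, 0.0, 10.8]
width: 0.0331
grip_force: 40.0
```

{"api": "drive_tool", "payload": {
  "angular": [
    [0,0,0],
    [0,0,0],
    [0,0,0],
    [0,0,0],
    [0,0,0],
    [0,0,0],
    [0,0,0],
    [0,0,0],
    [0,0,0],
    [0,0,0]
  ],
  "dp": [
    [0,0,-1],
    [0,0,-1],
    [0,0,-1],
    [0,0,-20],
    [0,0,-60],
    [-30,0,-85],
    [-80,0,-85],
    [-80,0,-85],
    [-80,0,-85],
    [-80,0,-85]
  ],
  "hand": [0.4,0.4,0.4,0.4,0.4,0.4,0.4,0.4,0.4,0.4]
}}

```text
time_s: 42.05
tcp_pos: [0.5817, 0.4249, 0.2286]
tool_rot: [-0.0, -0.676, 0.737, -0.0]
contact_force: [0.4, -0.5, 0.0]
width: 0.0614
grip_force: 0.0
```

```bash
python3 - <<'E'
from h import *
s=st(); im,d,c=grab('wrist'); save('w8.png',im); P=cloud(c,d)
cl('knob',P,(574.8,345.6),22,150,185); Q=P[np.hypot(P[...,0]-.5748,P[...,1]-.3456)<.015]; print('top',np.percentile(Q[:,2]*1e3,99))
cl('sharp',P,(585.2,310.4),17,97,108); cl('rim',P,(574,345),75,94,101)
for n,p in(('L',(610,310)),('R',(540,310)),('-',(575,298))): cl(n,P,p,8,80,100)
im,d,c=grab('scene'); P=cloud(c,d); cl('head',P,(574.8,345.6),25,150,190); cl('sleeve',P,(574.8,345.6),25,126,143); cl('tea',P,(451,323),25,4,30); cl('usb',P,(571,221.5),30,4,20); cl('eraser',P,(568.5,393),28,8,26)
E
```

```text
{'time_s': 42.05, 'qpos': [0.9004, 0.4323, 0.1292, 0.0001, -1.2682, -0.9875], 'tcp_pos': [0.5817, 0.4249, 0.2286], 'tool_rot': [-0.0003, -0.6757, 0.7372, -0.0001], 'contact_force': [0.3571, -0.5393, 0.0291], 'width': 0.0614, 'grip_force': 0.0}
knob 2194 mean [575.4 344.4 173.3] mid [575.5 344.5] [33.9 33.8] 17.3 z 173.9
top 386.49119025296875
sharp 541 mean [585.4 310.7 102.5] mid [585.4 310.8] [14.9 24. ] 16.7 z 102.6
rim 3006 mean [573.9 338.9  96.9] mid [574.6 345.6] [134.2 134.1] 61.2 z 97.1
L 288 mean [610.  309.9  90.6] mid [610.1 309.8] [15.4 15. ] 84.8 z 90.6
R 293 mean [540.  310.   90.7] mid [539.9 310.3] [15.1 15.4] 83.0 z 90.7
- 280 mean [574.5 297.8  90.8] mid [574.6 297.7] [14.7 15.8] 30.3 z 90.7
head 195 mean [564.1 347.7 166.1] mid [567.3 346.3] [33.4 24.5] 62.9 z 167.1
sleeve 109 mean [563.  348.1 134.8] mid [564.1 348.1] [28.1 14.9] 63.7 z 135.2
tea 235 mean [449.4 321.4   9.4] mid [448.6 321.6] [36.8 39.7] 59.6 z 8.5
usb 72 mean [564.4 221.6   6.5] mid [569.1 220.1] [17.7 50. ] 84.8 z 6.7
eraser 191 mean [561.2 394.5  15.3] mid [565.5 393.1] [25.  46.1] 8.3 z 16.8
```

View pics/w8.png

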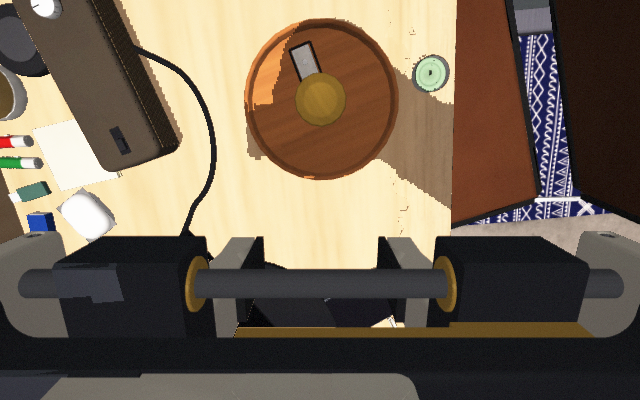

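The knob's top is at 174–176 mm, as expected when seated. The tray is level, the sharpener and eraser are in place, and the arm is clear.

```bash
python3 -c "
from workcell import ctrl; print(ctrl.finish_job())"
```

```text
the job is handed in; nothing more can be done
None
```

The organiser is assembled and stocked in the order asked, and I've handed the job in after about 42 s of robot time; the final camera check showed every part seated, the eraser and sharpener inside their rectangles (the sharpener about 1 mm off centre), and the USB stick and tea light where they were.

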